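# Load a keyed hub on the inspection arbor

## Robot

A 6-joint arm with a two-finger parallel gripper is mounted at the origin on a cart in front of the work surface, level with it; the furniture and walls round the work are solid. World frame = base frame: x ahead of the robot, y to its left, z up, the work surface at z = 0. Lengths are in m, angles in rad, forces in N, time in s.
With the tool pointing down it reaches from about 0.325 to 0.85 m from the base axis. Payload 4.4 kg.
Tool frame: the origin (TCP) lies on the centre line of the jaws, within the pads' length; the fingertips stand 14 mm ahead of it and the grasp point (between the pads) lies 5 mm behind it (robot.tcp_to_tips is the z of the fingertips in the tool frame, in m); z points along the fingers, y is the direction in which the jaws open and shut (so a half turn about z gives the same grasp; the last joint's range is limited). The gripper opens to 94 mm and grips with 3 to 60 N. Pads are 16 mm wide; open, the fingers measure 119 mm over their backs; the gripper's body (75 mm by 177 mm) begins 78 mm behind the grasp point.
Start: joints at [1.042, 0.207, 1.542, -0, 1.393, -0.15], TCP at [0.212, 0.534, 0.191] pointing down, gripper open.
Joint ranges: [-2.73, 2.73], [-0.86, 2.22], [0.23, 2.46], [-1.11, 4.25], [0.08, 2.63], [-2.82, 2.82]. Speed limits (rad/s): [2.79, 2.79, 3.14, 3.14, 3.14, 3.14].

## Interface

Orientations are given as a rotation vector (axis times angle).
In Python, from workcell import robot gives the robot as it stands.
- The arm moves only by the tool step_arm, never from a script. Its argument "steps" is a list of rows, each a list of 7 numbers: the shift along the tool's x, y, z in m, then the turn, a rotation vector about the tool's x, y, z in degrees, then the closure, from 0 (fully open) to 1 (shut). A call has 1 to 12 rows; each row shifts and turns the pose as measured when the row begins, along the tool's axes as they then stand; what a row does not reach is not made up. A row lasts 1/10 s, in which the tool goes at most 50 mm and 8.59 degrees, less where a joint would pass 70% of its speed; a pose out of reach is approached as far as the arm can. A call with a gripper value outside its range is refused whole. The fingers move at their own pace and stop on an object; "grip_force" is the grip in N (left out, the last holds). Time passes only in rows, so rows that do not move let the fingers close. It gives the time, the measured TCP pose, the force and the opening at its end, in the units of the state.
- robot.get_state(): the state, without advancing time (a new reading comes with each control period).
- robot.read_camera(name): name is "scene" or "top" or "wrist"; returns a dict with "color" (420x560x3 uint8, red, green, blue), "z_map" (420x560 float32, m along the optical axis (not along the pixel's ray), 0 where there is no reading), "fovy" (degrees; the focal length in pixels is half the picture's height over the tangent of half this angle, whatever the lens; pixels are square), "cx", "cy" (the principal point, pixels), "rvec" (rotation vector, rad) and "tvec" (3), from world to camera coordinates, as OpenCV has them. Camera axes: x right, y down, z forward; pixel columns grow to the right and rows downward; lengths in m; the calibration is good to about 2 mm. The wrist camera is an equidistant fisheye: a pixel r from the principal point sees the ray r / f radians off the axis. A picture is of the moment at which its call begins.
- robot.hand_in(): hands the job in, once; it reports no verdict.
Trained networks look in the newest picture that a camera, given by its name, has taken for a name from the list of things; names that differ only in an ending like _2 or _b are one class to them, and where a whole thing is asked for, a point or a joint stands for the part that bears it (a point fixed in the world has none). Each returns a list of dicts, best first, with "score" (0 to 1); they miss things now and then, are a little off and sometimes report something else, mostly with a low value. They report only what shows in the picture. A call takes as long as a camera call. They do not tell look-alikes from the thing itself.
- robot.look_for(camera, thing): "centre" ([column, row] in pixels, amid what is visible of it).
- robot.spot_point(camera, thing): "centre" ([column, row] in pixels: a listed point, or the origin of a listed thing).
The state is a dict: "clock": time; "q": joint angles; "qvel": joint speeds; "tau": joint torques, N m; "position": TCP position; "orientation": TCP orientation; "wrist_force": force on the tool from outside, world axes, zero at the start; "wrist_torque": the same for the moment, N m; "width": finger opening in m.
Only numpy, scipy, OpenCV 4.12 (cv2) and the standard library are available. Lean on these libraries where they do the work, as an engineer would, in place of code of your own. Each camera call takes 0.05 s, during which the arm holds its last target.

## Task

Load the loose keyed steel hub onto the upright arbor of the inspection fixture: lower it over the nut, feel for the angle at which its keyway slips over the arbor's key, and bring it fully home on the seat. Never force it: the contact forces between hub and fixture must not add up to more than 60 N, side loads included. Once it is home, swing the C-washer fully shut under the nut, let go of everything, and leave the neighbouring parts where they are.

Things in the scene. Friction and masses are not known exactly. Their poses are not given: they have to be found in the camera images.
- hub_centre (a point): centre of the loose keyed hub, a plain steel sleeve standing upright on the bench: 44 mm outside diameter, 40 mm high (point on its axis, 20 mm above its underside), 0.22 to 0.35 kg; through bore 25.5 mm in diameter with one full-length keyway, 10 mm wide, reaching 18 mm from the axis. z up along the bore; x points from the axis to the keyway (a small dark set screw in the outer wall marks that side).
- fixture: fixed inspection fixture on the bench; it carries seat, keyed arbor and swing C-washer. Origin on the bench under the arbor's axis, z up, x and y along the edges of its grey base plate, which is 12 mm high and reaches x -58..58 and y -95..55 mm, with bolt heads up to 20 mm high at x +-44 mm, y -82 and 42 mm.
- seat (a point): centre of the seat on the arbor's axis: the flat top, 26 mm above the bench, of a round boss 38 mm in diameter; axes as the fixture's. The hub is home when its underside lies on it, its centre then 20 mm above this point.
- nut_top (a point): top of the stud on the arbor's axis, 60 mm above the seat. Below it: a chamfered hexagon nut, 19 mm over its corners, down to 47.5 mm above the seat; a neck 10 mm in diameter down to 40 mm; a cone widening down to 34 mm; then the arbor proper, 24 mm in diameter, down to the seat. The hub's bore passes over all of this.
- key_level (a point): point on the arbor's axis at the height of the key's top, 10 mm above the seat; a hub not lined up rests on the key, 10 mm short of home. The key is 8 mm wide and stands out to 16.5 mm from the axis; the keyway slips over it within about 0.06 rad. This point's axes are the fixture's; the key's own angle is not measured: it points within 0.8 rad of the fixture's -x and stays put (slips only above 3 N m).
- swing_washer (a joint): angle of the swing C-washer, a flat steel arm with an open slot on an upright pivot 70 mm from the arbor along the fixture's -y. 0 = fully shut against its stop, arm along the fixture's +y, slot round the neck; it starts open, 1.2 to 2.0 rad toward the fixture's +x, and stays where left (friction 0.12 N m). Its plate passes 2 mm above a hub that is home; one that is not home blocks it.
- washer_pivot (a point): point on the washer's pivot axis, in the middle of its 4 mm thick plate, 70 mm above the bench; axes as the fixture's. The pivot post is 17 mm in diameter; its cap, 18 mm, reaches 78 mm above the bench.
- knob (a point): centre of the washer's round black knob, 104 mm from the pivot axis; it is 14 mm in diameter from 11 mm below this point to 7 mm above it, its top 9 mm above; the top of the washer's plate lies 21 mm below the point.
- ring_gauge: neighbour: loose steel ring, 55 mm in diameter, 18 mm high; origin under its centre
- flange_part: neighbour: loose steel flange, 42 mm in diameter, 16 mm high; origin under its centre
- v_block: neighbour: loose steel V-block, 40 x 45 x 36 mm; origin under its centre
Not all that is in view belongs to the job. Leave any purple look-alike of the part that bears hub_centre alone.

How it is judged:
By the outcome, as a careful person would: the job done as asked, in the order asked, and still so for the second after the job is handed in, with the robot touching nothing.
It also fails if it takes over 72 s, if anything falls off the work surface, if the arm or the gripper's body presses on something with over 40 N, if the wrist force passes 120 N, or if a joint passes its speed limit or range.

## Working session

There is one attempt and no reset: what is moved stays moved. The work goes in short steps, Python scripts to look and compute and a tool call to move; the robot and the scene stay as the last step left them, time stands still between calls to the robot, and variables do not carry over. Pictures are saved under pics/ and viewed, and the job is handed in when it is done.

Besides the shell and the picture viewer there is one more tool, called after "Call:" by a JSON object that holds its "method" and its "body", one argument or row to a line. step_arm: Moves the arm, as the interface text tells. Its arguments: {"type":"object","properties":{"steps":{"type":"array"},"grip_force":{"type":"number"}},"required":["steps"]}

```bash
ls; mkdir -p pics; cat > h.py <<'E'
import numpy as np,cv2
from workcell import robot
from scipy.spatial.transform import Rotation as R
def cam(n):
    return robot.read_camera(n)
def save(im,name,scale=1):
    im=im[...,::-1]
    if scale!=1: im=cv2.resize(im,None,fx=scale,fy=scale,interpolation=cv2.INTER_CUBIC)
    cv2.imwrite('pics/'+name,im)
def ray(c,u,v,fish=False):
    f=c['color'].shape[0]/2/np.tan(np.radians(c['fovy'])/2)
    x=(u-c['cx'])/f;y=(v-c['cy'])/f
    if fish:
        r=np.hypot(x,y); s=np.tan(r)/r if r>1e-9 else 1
        x*=s;y*=s
    Rm=R.from_rotvec(np.ravel(c['rvec'])).as_matrix();t=np.ravel(c['tvec'])
    return Rm,t,np.array([x,y,1.0])
def onplane(c,u,v,z,fish=False):
    Rm,t,d=ray(c,u,v,fish); o=-Rm.T@t; w=Rm.T@d
    return o+w*(z-o[2])/w[2]
def depthpt(c,u,v,fish=False):
    Rm,t,d=ray(c,u,v,fish); zz=c['z_map'][int(round(v)),int(round(u))]
    return Rm.T@(d*zz-t)
def cloud(c,fish=False):
    H,W=c['z_map'].shape; f=H/2/np.tan(np.radians(c['fovy'])/2)
    u,v=np.meshgrid(np.arange(W),np.arange(H)); x=(u-c['cx'])/f;y=(v-c['cy'])/f
    if fish:
        r=np.hypot(x,y)+1e-12; s=np.where(r<1.5,np.tan(np.minimum(r,1.5))/r,np.nan); x=x*s;y=y*s
    z=c['z_map']; P=np.stack([x*z,y*z,z],-1)
    Rm=R.from_rotvec(np.ravel(c['rvec'])).as_matrix();t=np.ravel(c['tvec'])
    Q=(P-t)@Rm; Q[z<=0]=np.nan
    return Q
E
python3 - <<'E'
from h import *
print(robot.get_state())
for n in ['scene','top','wrist']:
    c=cam(n); save(c['color'],n+'0.png'); print(n,c['fovy'],c['cx'],c['cy'],c['rvec'],c['tvec'])
    for t in ['hub_centre','fixture','seat','nut_top','key_level','swing_washer','washer_pivot','knob','ring_gauge','flange_part','v_block']:
        r=robot.spot_point(n,t) if t!='swing_washer' else robot.look_for(n,t)
        for k in r[:3]:
            print(n,t,np.round(k['centre'],1),round(k['score'],2))
E
```

```text
pics
{'clock': 0.0, 'q': array([ 1.04249528e+00,  2.07418960e-01,  1.54294800e+00, -1.79281267e-05,
        1.39353970e+00, -1.50471758e-01]), 'qvel': array([-0.00225869,  0.00077685, -0.000179  , -0.00232972, -0.00010536,
       -0.00050762]), 'tau': array([ 6.99212251e-04, -3.70887101e+01, -2.81412935e+01,  6.96183275e-02,
        3.63775925e-02, -1.81391260e-04]), 'position': array([0.21168362, 0.53369396, 0.18969431]), 'orientation': array([-0.58982218, -3.08495822,  0.0034359 ]), 'wrist_force': array([ 0.01012833, -0.54053479, -1.15810684]), 'wrist_torque': array([ 0.00526289, -0.00595508,  0.01160143]), 'width': 0.0941915554712985}
scene 47.474468816276094 274.2882946890781 211.50594464927275 [ 2.00568838 -1.27233892  0.53744146] [-0.13870394  0.46538912  0.62607007]
scene hub_centre [212.8 249.8] 0.73
scene fixture [303.3 278.6] 0.73
scene seat [305.7 274.5] 0.91
scene seat [308.  251.7] 0.24
scene nut_top [306.4 251.8] 0.74
scene nut_top [214.5 254.7] 0.3
scene key_level [306.5 270.6] 0.83
scene swing_washer [354.8 258.3] 0.62
scene swing_washer [213.2 252.5] 0.51
scene washe
[... 302 characters left out ...]
b_centre [224.5 253.5] 0.6
top hub_centre [261.1 222. ] 0.58
top fixture [320.8 244.5] 0.77
top seat [324.2 246.1] 0.67
top seat [324.6 246.4] 0.66
top seat [322.2 245.9] 0.57
top nut_top [327.2 239.7] 0.85
top key_level [321.9 246.1] 0.94
top swing_washer [368.6 226.9] 0.98
top washer_pivot [362.8 249.6] 0.75
top knob [321.3 246.8] 0.7
top knob [378.5 199.6] 0.59
top ring_gauge [218.7 173.8] 0.94
top ring_gauge [324.9 245.2] 0.71
top ring_gauge [254.7 167.4] 0.54
top flange_part [255.7 167.5] 0.8
top v_block [176.2 169.3] 0.68
top v_block [365.6 250.1] 0.29
wrist 65.70646984690485 286.9250625815692 212.2254867160281 [-2.40508786 -1.63385499 -0.22193471] [-0.57341296 -0.02761993  0.39203183]
```

View pics/scene0.png

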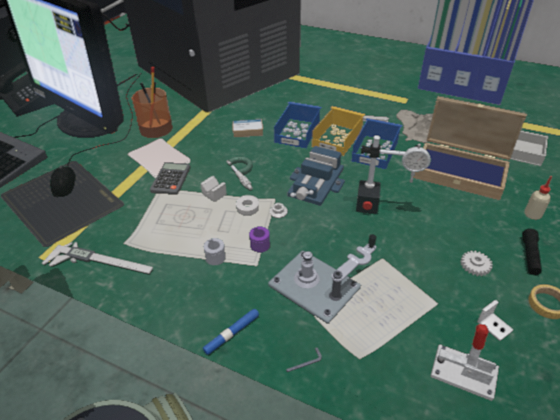

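View pics/top0.png

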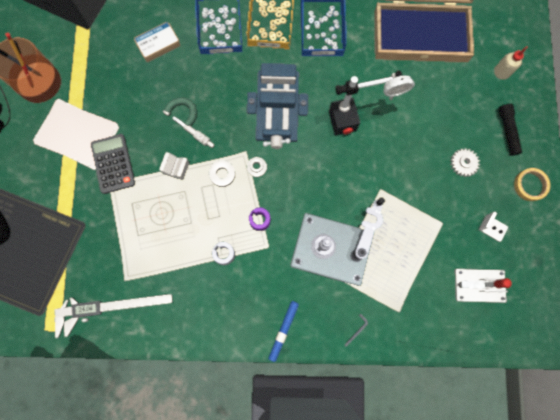

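View pics/wrist0.png

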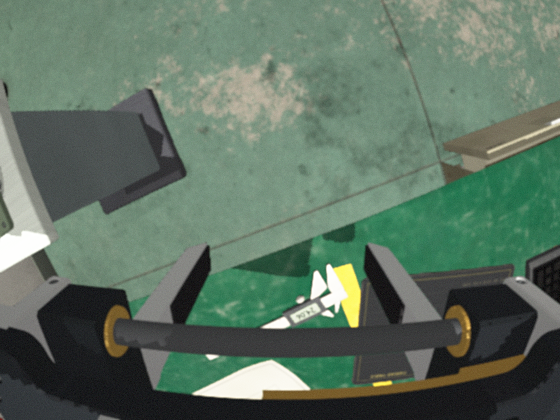

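Candidates for the hub: the grey steel sleeve at scene (214,250) / top (223,253), the purple look-alike at scene (260,238) / top (260,218), the ring at top (222,174), and the flange at top (257,167). By the description it is the grey sleeve, which I'll check in a crop.

```bash
python3 - <<'E'
from h import *
c=cam('top'); s=cam('scene')
a=cv2.resize(c['color'][225:280,190:260],(700,550),interpolation=cv2.INTER_CUBIC); save(a,'hubtop.png')
a=cv2.resize(c['color'][190:295,280:400],(720,630)[:2],interpolation=cv2.INTER_CUBIC); save(cv2.resize(a,(680,595)),'fixtop.png')
a=cv2.resize(s['color'][220:330,190:390],(800,440),interpolation=cv2.INTER_CUBIC); save(a,'scenecrop.png')
Q=cloud(c);S=cloud(s)
for nm,Q,c in (('top',Q,c),('scene',S,s)):
    for lab,z0,z1 in (('40',.034,.046),('56stuff',.064,.077),('86',.080,.1)):
        m=(Q[...,2]>z0)&(Q[...,2]<z1)&(Q[...,0]>.3)&(Q[...,0]<.75)&(abs(Q[...,1])<.35)
        n,l,st,ce=cv2.connectedComponentsWithStats(m.astype(np.uint8))
        for i in range(1,n):
            if st[i,4]>12:
                p=Q[l==i]; print(nm,lab,st[i],np.round(ce[i],1),np.round(p.mean(0),4),np.round((p.min(0)+p.max(0))/2,4),np.round(np.ptp(p,axis=0),3))
    print('bench', np.nanmedian(Q[(abs(Q[...,2])<.01)],axis=0))
c=cam('top')
for (u,v,z) in [(224,253,.04),(327,239.7,.086),(324,246,.026),(362.8,249.6,.07),(378.5,199.6,.091)]:
    print(u,v,onplane(c,u,v,z))
for (u,v,z) in [(213,250,.02),(306.4,251.8,.086),(305.7,274.5,.026),(338.7,277.3,.07),(371,238.2,.091)]:
    print('s',u,v,onplane(s,u,v,z))
E
```

```text
top 40 [262 131  29  17 187] [276.4 138.3] [0.7331 0.1263 0.0424] [0.7327 0.1273 0.04  ] [0.033 0.058 0.012]
top 40 [176 158  10  18  56] [180.8 166.6] [0.6684 0.3209 0.0357] [0.6686 0.3214 0.0365] [0.036 0.017 0.005]
top 40 [248 207  22  22 240] [258.7 217.8] [0.5659 0.1575 0.0386] [0.5671 0.158  0.039 ] [0.044 0.043 0.009]
top 40 [485 212  11  16  57] [490.2 219.4] [ 0.5761 -0.3121  0.0378] [ 0.576  -0.312   0.0381] [0.032 0.021 0.008]
top 40 [211 241  23  23 244] [222.3 252.2] [0.4947 0.2273 0.0387] [0.4951 0.2282 0.0391] [0.044 0.044 0.01 ]
top 40 [482 278  17   2  29] [489.4 278.4] [ 0.457  -0.3037  0.0381] [ 0.4569 -0.3056  0.0378] [0.003 0.03  0.007]
top 40 [463 281  19   7  34] [470.3 283.5] [ 0.4462 -0.2662  0.0352] [ 0.4454 -0.2698  0.0364] [0.013 0.037 0.005]
top 40 [480 281   7   7  22] [483.8 284.4] [ 0.445  -0.2919  0.0383] [ 0.446  -0.2915  0.0398] [0.012 0.011 0.011]
top 40 [483 289  24   3  46] [495.  290.4] [ 0.4338 -0.3137  0.0382] [ 0.4343 -0.3134  0.0386] [0.004 0.045 0.008]
top 56stuff [355 199  28  59 612] [368.9 228.9] [ 0.5449 -0.0589  0.0706] [ 0.547  -0.058
[... 2429 characters left out ...]
209 0.0829] [0.5143 0.0213 0.0839] [0.017 0.018 0.008]
scene 86 [472 339  13  13  76] [477.1 346.3] [ 0.4379 -0.3001  0.0919] [ 0.4394 -0.3003  0.0899] [0.01  0.018 0.02 ]
bench [6.06720767e-01 7.44956684e-02 5.82237003e-05]
224 253 [0.49314339 0.22370597 0.04      ]
327 239.7 [0.5193095  0.02451658 0.086     ]
324 246 [0.51405585 0.0241055  0.026     ]
362.8 249.6 [ 0.50401596 -0.04665648  0.07      ]
378.5 199.6 [ 0.59922579 -0.07393033  0.091     ]
s 213 250 [0.4958704  0.22892089 0.02      ]
s 306.4 251.8 [0.51704812 0.02463388 0.086     ]
s 305.7 274.5 [0.51154366 0.02211544 0.026     ]
s 338.7 277.3 [ 0.49655432 -0.04964447  0.07      ]
s 371 238.2 [ 0.59865435 -0.07759915  0.091     ]
```

```bash
cat > /dev/null; python3 - <<'E'
import cv2,numpy as np
a=[cv2.imread('pics/'+n) for n in('hubtop.png','fixtop.png')]
h=400
cv2.imwrite('pics/two.png',np.hstack([cv2.resize(x,(390,int(390/x.shape[1]*x.shape[0])))[:300] for x in a]))
E
```

```text
(no output)
```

View pics/hubtop.png

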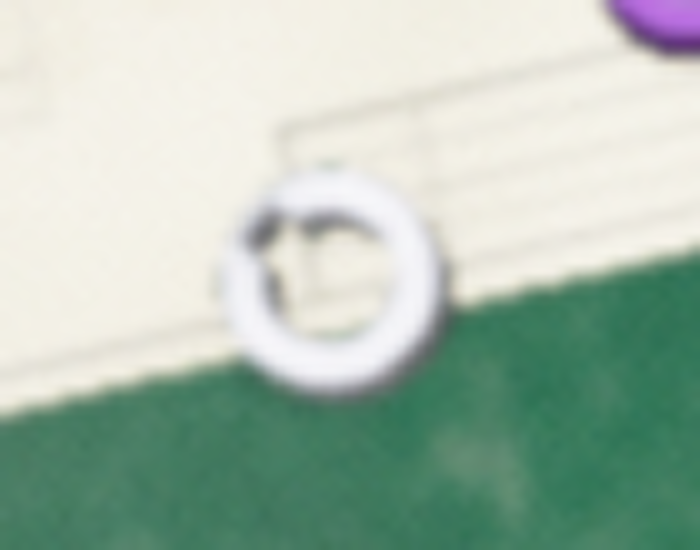

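View pics/fixtop.png

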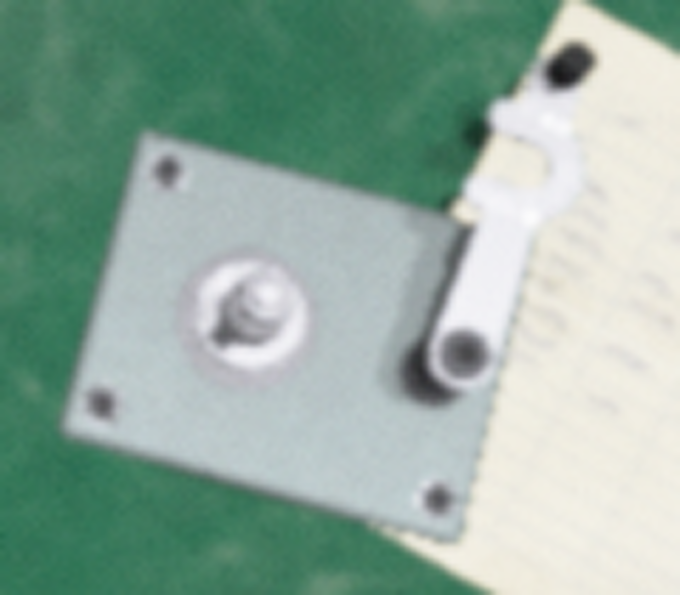

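View pics/scenecrop.png

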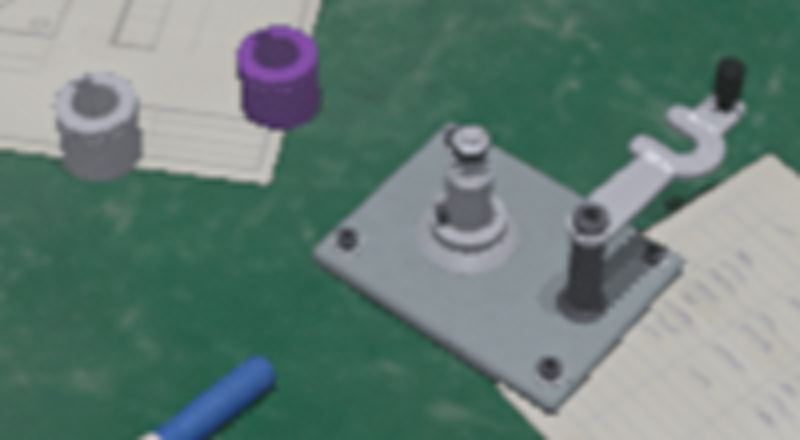

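```bash
python3 - <<'E'
from h import *
c=cam('wrist'); s=robot.get_state()
Rc=R.from_rotvec(np.ravel(c['rvec'])).as_matrix(); o=-Rc.T@np.ravel(c['tvec'])
Rt=R.from_rotvec(s['orientation']).as_matrix()
print('cam in tool',Rt.T@(o-s['position']),'\naxes in tool (cols x,y,z)\n',np.round(Rt.T@Rc.T,3))
print('tool axes\n',np.round(Rt,3), robot.tcp_to_tips)
t=cam('top')
for z in (.04,):
    a=onplane(t,222.8,253,z);b=onplane(t,216.3,247.3,z);print('hub',a,b,np.arctan2(*(b-a)[1::-1]))
# base plate corners at z=.012 (fixtop crop scale 680/120)
k=120/680
for u,v in [(145,132),(65,432),(460,540),(470,225),(167,170),(100,405),(437,498)]:
    print(onplane(t,280+u*k,190+v*k,.012 if (u,v) not in [(167,170),(100,405),(437,498)] else .02))
E
```

```text
cam in tool [ 0.07889541 -0.00109145 -0.19341554] 
axes in tool (cols x,y,z)
 [[ 0.    -0.963 -0.269]
 [ 1.     0.001 -0.001]
 [ 0.001 -0.269  0.963]]
tool axes
 [[-0.929  0.369  0.   ]
 [ 0.369  0.929 -0.   ]
 [-0.    -0.    -1.   ]] 0.014
hub [0.49307961 0.22607703 0.04      ] [0.50403554 0.23947936 0.04      ] 0.8854962711164518
[0.58264414 0.06149957 0.012     ]
[0.47267707 0.08847162 0.012     ]
[ 0.43808438 -0.05320431  0.012     ]
[ 0.55159914 -0.0575022   0.012     ]
[0.56745181 0.05381458 0.02      ]
[0.48198129 0.07650003 0.02      ]
[ 0.45227419 -0.04371585  0.02      ]
```

Call:
{"method": "step_arm", "body": {
  "steps": [
    [-0.037,-0.0305,-0.001,0,0,0,0],
    [-0.037,-0.0305,-0.001,0,0,0,0],
    [-0.037,-0.0305,-0.001,0,0,0,0],
    [-0.037,-0.0305,-0.001,0,0,0,0],
    [-0.037,-0.0305,-0.001,0,0,0,0],
    [-0.037,-0.0305,-0.001,0,0,0,0],
    [-0.037,-0.0305,-0.001,0,0,0,0],
    [-0.037,-0.0305,-0.001,0,0,0,0],
    [-0.037,-0.0305,-0.001,0,0,0,0],
    [-0.037,-0.0305,-0.001,0,0,0,0],
    [-0.037,-0.0305,-0.001,0,0,0,0],
    [-0.037,-0.0305,-0.001,0,0,0,0]
  ]
}}

```text
clock: 3.25
position: [0.5003, 0.0191, 0.2051]
orientation: [0.568, 3.081, 0.01]
wrist_force: [-0.1, 0.6, -0.6]
width: 0.0941
```

```bash
python3 - <<'E'
from h import *
s=robot.get_state();print({k:np.round(s[k],4) for k in('clock','q','position','orientation','wrist_force')})
c=cam('wrist'); save(c['color'],'w1.png',1.4)
for t in ['hub_centre','seat','nut_top','key_level','washer_pivot','knob']:
    for k in robot.spot_point('wrist',t)[:2]: print(t,np.round(k['centre'],1),round(k['score'],2))
E
```

```text
{'clock': np.float64(3.25), 'q': array([-0.1394,  0.0282,  1.7101,  0.0064,  1.3948, -1.3467]), 'position': array([0.5003, 0.0191, 0.2051]), 'orientation': array([0.5681, 3.0813, 0.0104]), 'wrist_force': array([-0.1168,  0.5924, -0.5686])}
hub_centre [407.1 197.3] 0.59
hub_centre [436.3 127.4] 0.57
seat [293.1 199.1] 0.98
nut_top [292.3 200.9] 0.69
nut_top [295.4 215.5] 0.62
key_level [290.1 200. ] 0.98
key_level [294.1 198.5] 0.32
washer_pivot [228.6 217.6] 0.58
knob [236.2 314.2] 0.91
```

View pics/w1.png

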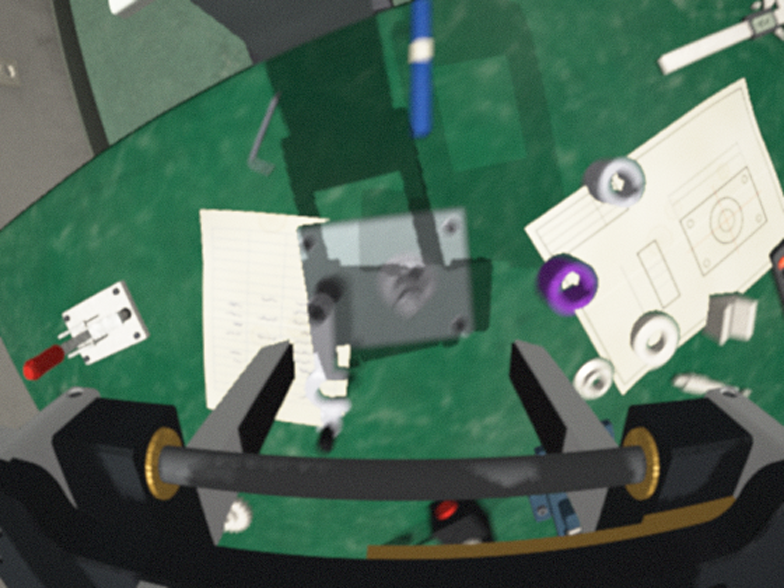

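```bash
python3 - <<'E'
from h import *
c=cam('wrist'); a=c['color'][155:250,210:345].astype(float)
a=np.clip((a-30)*1.6,0,255).astype(np.uint8)
save(cv2.resize(a,(810,570)[:2],interpolation=cv2.INTER_CUBIC)[:, :800],'w1c.png')
# hub
b=c['color'][100:160,400:475]; save(cv2.resize(b,(750,600),interpolation=cv2.INTER_CUBIC),'w1h.png')
E
```

```text
(no output)
```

View pics/w1c.png

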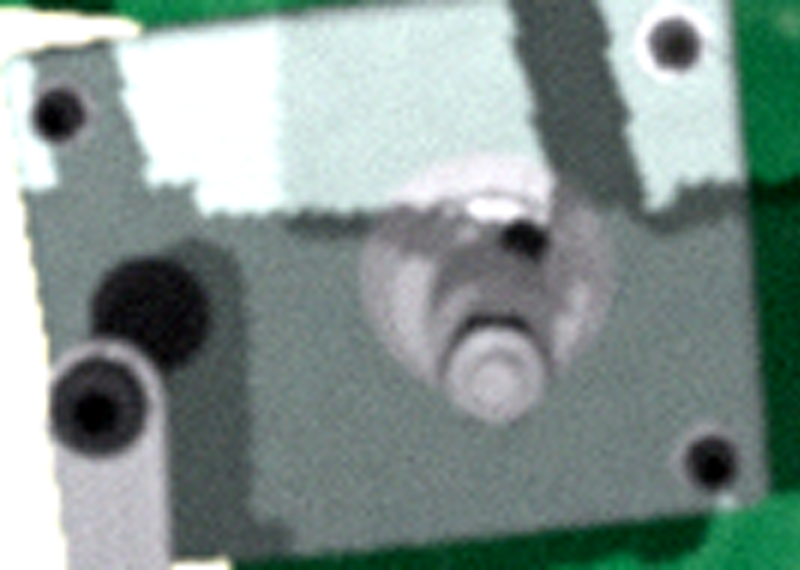

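View pics/w1h.png

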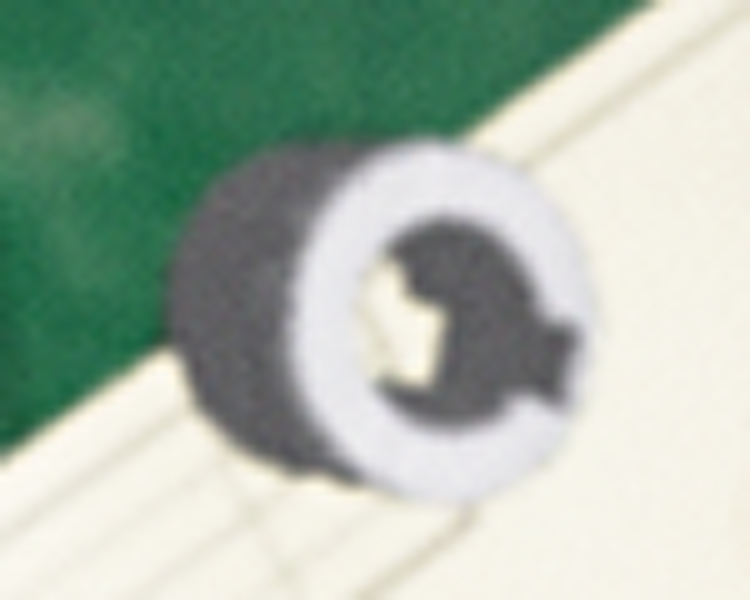

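```bash
python3 - <<'E'
from h import *
c=cam('wrist')
P=lambda u,v,z: onplane(c,u,v,z,True)
n=P(292.2,217.5,.086); print('nut',n)
for z in (.030,.036): 
    k=P(297.2,194.7,z); d=k-n; print('key',k,np.hypot(*d[:2]),np.arctan2(d[1],d[0]))
print('knob',P(236.2,314.2,.093))
h=P(444.5,132,.04);k=P(456,136.5,.04);d=k-h;print('hub',h,k,np.hypot(*d[:2]),np.arctan2(d[1],d[0]))
for u,v,n in((58,113,'-44,-82'),(675,43,'-44,42'),(710,460,'44,42')): print(n,P(210+u/6,155+v/6,.02))
Q=cloud(c,True)
m=(Q[...,2]>.078)&(Q[...,2]<.09)&(np.hypot(Q[...,0]-.515,Q[...,1]-.024)<.025);p=Q[m];print('nut d',len(p),p.mean(0),(p.min(0)+p.max(0))/2)
m=(Q[...,2]>.034)&(Q[...,2]<.046)&(np.hypot(Q[...,0]-.494,Q[...,1]-.226)<.035);p=Q[m];print('hub d',len(p),p.mean(0),(p.min(0)+p.max(0))/2,np.ptp(p,axis=0))
# z profile around arbor: look for points at r 12.5..17 heights
m=(np.hypot(Q[...,0]-.515,Q[...,1]-.024)<.018)&(Q[...,2]>.028)&(Q[...,2]<.042)
for y,x in np.argwhere(m)[::3]: 
    q=Q[y,x]-[.515,.024,0];print(x,y,np.round(q*1000,1),c['color'][y,x])
E
```

```text
nut [0.51385392 0.02183075 0.086     ]
key [0.50637351 0.03212988 0.03      ] 0.0127290386293189 2.1989657835321075
key [0.50501428 0.03239588 0.036     ] 0.013775378997343534 2.267506508956542
knob [ 0.59570965 -0.07552103  0.093     ]
hub [0.49322338 0.22358322 0.04      ] [0.50299886 0.23761947 0.04      ] 0.017104871817615053 0.9624601881078533
-44,-82 [ 0.45179724 -0.04532304  0.02      ]
-44,42 [0.48240745 0.07306231 0.02      ]
44,42 [0.56620083 0.05160559 0.02      ]
nut d 229 [0.5139766  0.02111566 0.08242684] [0.51426478 0.02099789 0.08270722]
hub d 647 [0.49246882 0.22204478 0.03879241] [0.49347044 0.22300802 0.03795547] [0.04395413 0.04371556 0.00769886]
294 192 [-13.2   5.8  31. ] [ 99  98 100]
294 193 [-12.3   5.5  32.2] [53 57 61]
297 193 [-11.2   8.7  32.9] [38 37 40]
295 194 [-11.5   6.3  35.2] [38 38 40]
298 194 [-10.    9.5  34.1] [34 37 39]
289 195 [-11.5  -0.9  29.2] [102 103 104]
292 195 [-10.3   2.3  29.4] [89 86 90]
295 195 [-10.3   5.9  35. ] [44 44 42]
298 195 [-9.1  9.1 34.8] [39 36 40]
286 196 [-11.6  -4.6  29.3] [94 95 97]
290 196 [-11.4   0.2  35.7] [91 88 91]
293 196 [-10.1   3.3  35.1] [78 77 82]
296 196 [-9.   6.6 35.8] [53 52 54]
299 196 [-7.6  9.8 35.1] [53 47 51]
285 197 [-11.9  -5.8  33.7] [95 93 99]
288 197 [-11.4  -2.3  36.8] [92 89 93]
291 197 [-11.2   1.2  41.4] [95 95 97]
294 197 [-9.   4.1 37.1] [85 83 84]
297 197 [-7.9  7.3 37.4] [62 58 63]
284 198 [-11.2  -7.3  33.6] [96 94 96]
287 198 [-11.8  -3.4  41.6] [87 85 91]
296 198 [-7.4  5.9 38.2] [83 82 88]
299 198 [-4.9  8.9 33.1] [69 67 72]
285 199 [-11.5  -5.9  41.7] [91 91 93]
299 199 [-2.8  8.3 28.8] [80 83 85]
284 200 [-10.8  -7.4  41.6] [ 99  96 100]
282 201 [ -9.8 -10.2  38.3] [116 113 117]
282 202 [ -9.3 -10.4  41. ] [106 105 111]
281 204 [ -7.2 -12.4  39.7] [120 119 122]
```

Call:
{"method": "step_arm", "body": {
  "steps": [
    [0.016,0.0374,0,0,0,0,0.2],
    [0.016,0.0374,0,0,0,0,0.2],
    [0.016,0.0374,0,0,0,0,0.2],
    [0.016,0.0374,0,0,0,0,0.2],
    [0.016,0.0374,0,0,0,0,0.2],
    [0,0,0.005,0,0,8.5,0.2],
    [0,0,0.005,0,0,8.5,0.2],
    [0,0,0.005,0,0,8.5,0.2],
    [0,0,0.005,0,0,8.5,0.2],
    [0,0,0.005,0,0,8.5,0.2],
    [0,0,0.005,0,0,8.5,0.2],
    [0,0,0.005,0,0,8.5,0.2]
  ]
}}

```text
clock: 4.9
position: [0.4806, 0.2488, 0.1721]
orientation: [2.03, 2.39, 0.023]
wrist_force: [0.5, 0.1, 0.5]
width: 0.0756
```

Call:
{"method": "step_arm", "body": {
  "steps": [
    [0,0,0.005,0,0,8.5,0.2],
    [0,0,0.005,0,0,8.5,0.2],
    [0,0,0.005,0,0,8.5,0.2],
    [0,0,0.005,0,0,8.5,0.2],
    [0,0,0.005,0,0,8.5,0.2],
    [0,0,0,0,0,0,0.2]
  ]
}}

```text
clock: 5.5
position: [0.4744, 0.2555, 0.146]
orientation: [-2.768, -1.485, -0.023]
wrist_force: [-0.8, -1.4, 0.2]
width: 0.0754
```

```bash
cat > st.py <<'E'
from h import *
def st():
    s=robot.get_state(); Rt=R.from_rotvec(s['orientation']).as_matrix()
    print('t',round(float(s['clock']),2),'p',np.round(s['position'],4),'psi',round(float(np.arctan2(Rt[1,0],Rt[0,0])),4),'tilt',np.round(Rt[:2,2],4),'F',np.round(s['wrist_force'],1),'T',np.round(s['wrist_torque'],2),'w',round(float(s['width']),4),'q6',round(float(s['q'][5]),3))
    return s,Rt
def go(tx,ty,tz=None,psi=None):
    s,Rt=st(); d=np.array([tx,ty,s['position'][2] if tz is None else tz])-s['position']
    print('tool delta',np.round(Rt.T@d,4))
    if psi is not None:
        a=np.arctan2(Rt[1,0],Rt[0,0]); print('turn about tool z deg',np.degrees(-((psi-a+np.pi)%(2*np.pi)-np.pi)))
E
python3 - <<'E'
from st import *
st()
c=cam('wrist'); save(c['color'],'w2.png',1.4)
Q=cloud(c,True)
m=(Q[...,2]>.034)&(Q[...,2]<.046)&(np.hypot(Q[...,0]-.494,Q[...,1]-.224)<.035);p=Q[m];print('hub d',len(p),p.mean(0),(p.min(0)+p.max(0))/2,np.ptp(p,axis=0))
ys,xs=np.nonzero(m);print(xs.min(),xs.max(),ys.min(),ys.max())
x0,y0=xs.min()-10,ys.min()-10
save(cv2.resize(c['color'][y0:ys.max()+10,x0:xs.max()+10],None,fx=8,fy=8,interpolation=cv2.INTER_CUBIC)[:600,:800],'w2h.png');print(x0,y0)
E
```

```text
t 5.5 p [0.4744 0.2555 0.146 ] psi 0.9852 tilt [0.0124 0.0073] F [-0.8 -1.4  0.2] T [-0.05  0.1   0.04] w 0.0754 q6 0.916
hub d 1050 [0.49306918 0.224367   0.03929084] [0.49324059 0.22413135 0.03791389] [0.04397106 0.04431836 0.0077576 ]
298 343 199 243
288 189
```

View pics/w2h.png

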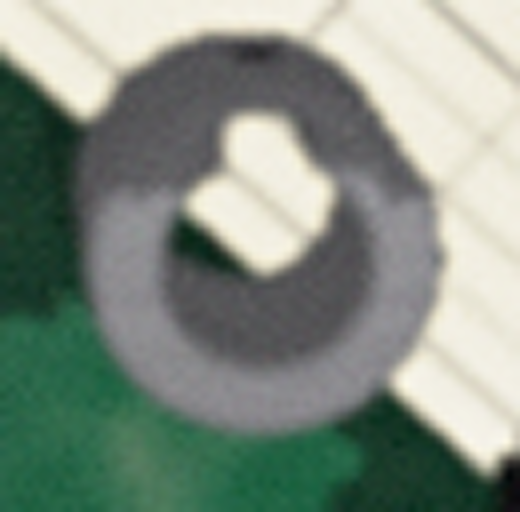

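View pics/w2.png

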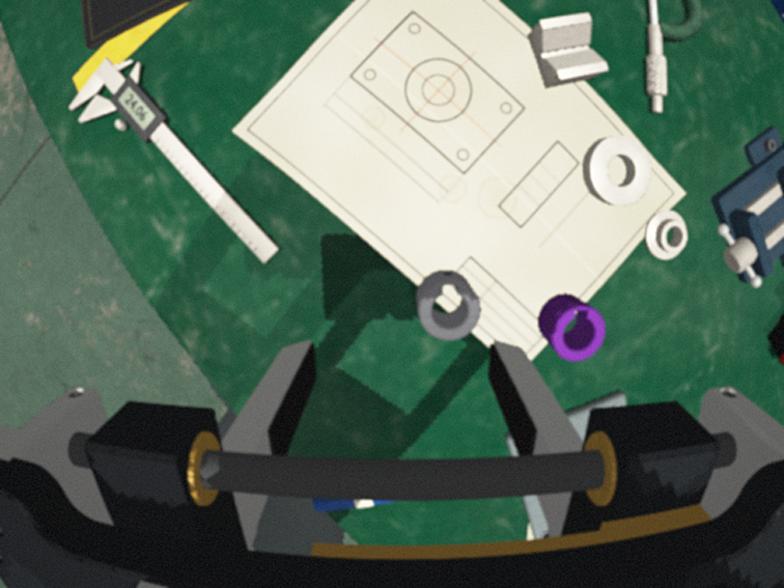

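```bash
python3 - <<'E'
from st import *
c=cam('wrist'); P=lambda u,v,z: onplane(c,u,v,z,True)
h=np.array([.4932,.2243])
for z in (.01,.02,.03,.035):
    d=P(319.9,194.6,z)[:2]-h; print(z,np.hypot(*d),np.arctan2(d[1],d[0]))
d=P(288+260/8,189+118/8,0)[:2]-h; print('kw bottom',np.hypot(*d),np.arctan2(d[1],d[0]))
go(.4932,.2242,.09,0.93)
E
```

```text
0.01 0.021417188735780728 0.8842484447357124
0.02 0.023423787530403386 0.9402308238677167
0.03 0.025492120987125697 0.9872571504505353
0.035 0.026544945808174077 1.0079994735883395
kw bottom 0.010019690834857868 0.554553273238851
t 5.6 p [0.4751 0.2555 0.1467] psi 0.9878 tilt [0.0137 0.0078] F [-0.2  0.6 -0.4] T [-0.04  0.07 -0.02] w 0.0753 q6 0.913
tool delta [-0.017   0.0319  0.0567]
turn about tool z deg 3.3132583100207302
```

```bash
cat >> st.py <<'E'
def go(tx,ty,tz=None,psi=None):
    s,Rt=st(); a=np.arctan2(Rt[1,0],Rt[0,0]) if psi is None else psi
    d=np.array([tx,ty,s['position'][2] if tz is None else tz])-s['position']
    D=np.array([[np.cos(a),np.sin(a),0],[np.sin(a),-np.cos(a),0],[0,0,-1]])
    print('tool delta',np.round(Rt.T@d,4),'turn',np.round(np.degrees(R.from_matrix(Rt.T@D).as_rotvec()),2),'delta in final frame',np.round(D.T@d,4))
E
python3 - <<'E'
from st import *
go(.4932,.2242,.09,0.93)
E
```

```text
t 5.6 p [0.4751 0.2555 0.1467] psi 0.9878 tilt [0.0137 0.0078] F [-0.2  0.6 -0.4] T [-0.04  0.07 -0.02] w 0.0753 q6 0.913
tool delta [-0.017   0.0319  0.0567] turn [ 0.39 -0.82  3.31] delta in final frame [-0.0143  0.0332  0.0567]
```

Call:
{"method": "step_arm", "body": {
  "steps": [
    [0,0,0,0.39,-0.82,3.3,0.2],
    [-0.0048,0.0111,0.01,0,0,0,0.2],
    [-0.0048,0.0111,0.01,0,0,0,0.2],
    [-0.0048,0.0111,0.01,0,0,0,0.2],
    [0,0,0,0,0,0,0.2]
  ]
}}

```text
clock: 6.1
position: [0.4947, 0.2224, 0.1154]
orientation: [2.799, 1.425, 0.003]
wrist_force: [0.3, 1.0, -0.0]
width: 0.0751
```

```bash
python3 - <<'E'
from st import *
go(.4932,.2242,.024,0.93)
c=cam('wrist'); save(c['color'],'w3.png')
Q=cloud(c,True)
m=(Q[...,2]>.034)&(Q[...,2]<.046)&(np.hypot(Q[...,0]-.494,Q[...,1]-.224)<.03);p=Q[m];print('hub d',len(p),p.mean(0),(p.min(0)+p.max(0))/2,np.ptp(p,axis=0))
E
```

```text
t 6.1 p [0.4947 0.2224 0.1154] psi 0.9419 tilt [ 0.0023 -0.0001] F [ 0.3  1.  -0. ] T [-0.05  0.12  0.03] w 0.0751 q6 0.892
tool delta [ 0.0005 -0.0025  0.0914] turn [ 0.11 -0.07  0.68] delta in final frame [ 0.0006 -0.0023  0.0914]
hub d 1306 [0.49355862 0.22400453 0.03938912] [0.49321222 0.22429413 0.03791648] [0.04406195 0.04376397 0.00778265]
```

View pics/w3.png

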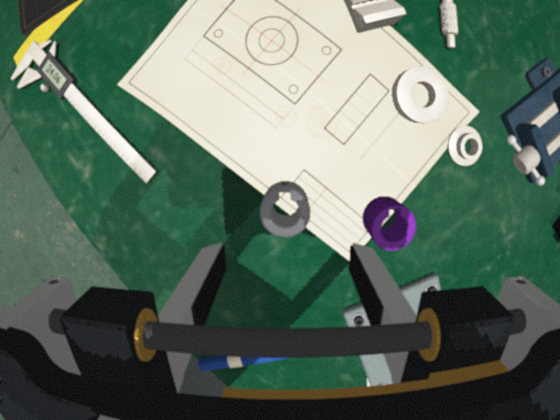

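Call:
{"method": "step_arm", "body": {
  "steps": [
    [0.0006,-0.0023,0.02,0.1,-0.1,0.7,0.2],
    [0,0,0.02,0,0,0,0.2],
    [0,0,0.02,0,0,0,0.2],
    [0,0,0.015,0,0,0,0.2],
    [0,0,0,0,0,0,0.2]
  ]
}}

```text
clock: 6.65
position: [0.4956, 0.2246, 0.0401]
orientation: [-2.808, -1.407, -0.007]
wrist_force: [-0.1, 0.1, -1.1]
width: 0.0748
```

```bash
python3 - <<'E'
from st import *
go(.4932,.2243,.024,0.93)
E
```

```text
t 6.65 p [0.4956 0.2246 0.0401] psi 0.9288 tilt [0.0039 0.0027] F [-0.1  0.1 -1.1] T [-0.06  0.11 -0.01] w 0.0748 q6 0.907
tool delta [-0.0018 -0.0018  0.0161] turn [ 0.09 -0.26 -0.07] delta in final frame [-0.0017 -0.0017  0.0161]
```

Call:
{"method": "step_arm", "body": {
  "steps": [
    [-0.0018,-0.0018,0.008,0.1,-0.26,0,0.2],
    [0,0,0.008,0,0,0,0.2],
    [0,0,0,0,0,0,0.2]
  ]
}}

```text
clock: 6.95
position: [0.4943, 0.2247, 0.0248]
orientation: [2.809, 1.407, 0.004]
wrist_force: [0.1, -0.1, -0.0]
width: 0.0751
```

```bash
python3 - <<'E'
from st import *
go(.4932,.2243,.024,0.93)
c=cam('wrist'); save(c['color'],'w4.png')
E
```

```text
t 6.95 p [0.4943 0.2247 0.0248] psi 0.9291 tilt [0.0021 0.0009] F [ 0.1 -0.1 -0. ] T [-0.02  0.15  0.05] w 0.0751 q6 0.909
tool delta [-0.001  -0.0006  0.0008] turn [ 0.07 -0.11 -0.05] delta in final frame [-0.001  -0.0006  0.0008]
```

View pics/w4.png

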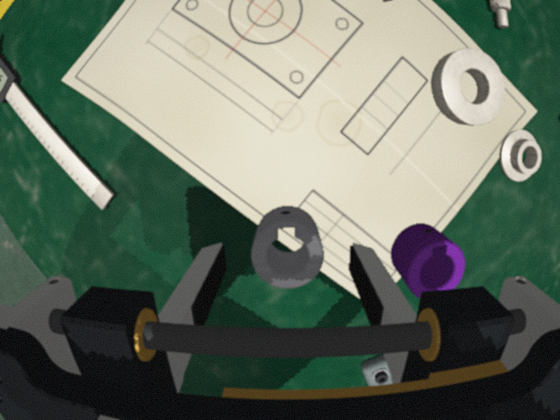

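Call:
{"method": "step_arm", "body": {
  "steps": [
    [-0.001,-0.0006,0.001,0,0,0,0.3],
    [0,0,0,0,0,0,0.6],
    [0,0,0,0,0,0,0.7],
    [0,0,0,0,0,0,0.8],
    [0,0,0,0,0,0,0.8],
    [0,0,0,0,0,0,0.8]
  ],
  "grip_force": 25
}}

```text
clock: 7.6
position: [0.4955, 0.225, 0.0265]
orientation: [2.807, 1.407, 0.012]
wrist_force: [-0.3, -0.4, -0.1]
width: 0.0306
```

```bash
python3 - <<'E'
from st import *
go(.4932,.2243,.15,1.8)
E
```

```text
t 7.6 p [0.4955 0.225  0.0265] psi 0.9294 tilt [0.0073 0.0024] F [-0.3 -0.4 -0.1] T [-0.06  0.14  0.03] w 0.0306 q6 0.908
tool delta [-0.0012 -0.0009 -0.1235] turn [  0.39  -0.23 -49.88] delta in final frame [-0.0002 -0.0024 -0.1235]
```

```bash
python3 - <<'E'
from st import *
st()
c=cam('wrist'); save(c['color'],'w5.png')
Q=cloud(c,True)
m=(Q[...,2]>.034)&(Q[...,2]<.046)&(np.hypot(Q[...,0]-.494,Q[...,1]-.224)<.05);p=Q[m];print('hub d',len(p),p.mean(0),(p.min(0)+p.max(0))/2,np.ptp(p,axis=0))
c=cam('scene');save(cv2.resize(c['color'][190:290,150:290],None,fx=5,fy=5,interpolation=cv2.INTER_CUBIC),'s5.png')
E
```

```text
t 7.6 p [0.4955 0.225  0.0265] psi 0.9294 tilt [0.0073 0.0024] F [-0.3 -0.4 -0.1] T [-0.06  0.14  0.03] w 0.0306 q6 0.908
hub d 2139 [0.49510878 0.22498334 0.03928464] [0.49516819 0.22424798 0.04000406] [0.04490292 0.04435682 0.01196978]
```

View pics/w5.png

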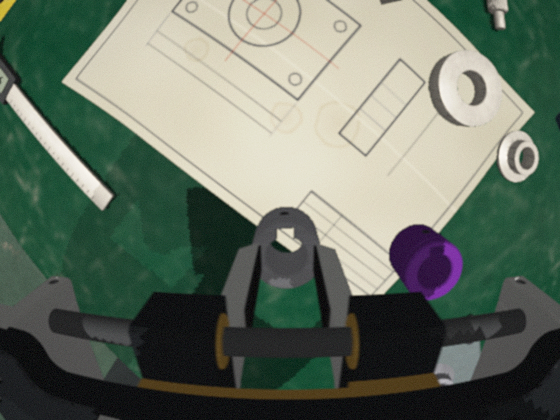

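View pics/s5.png

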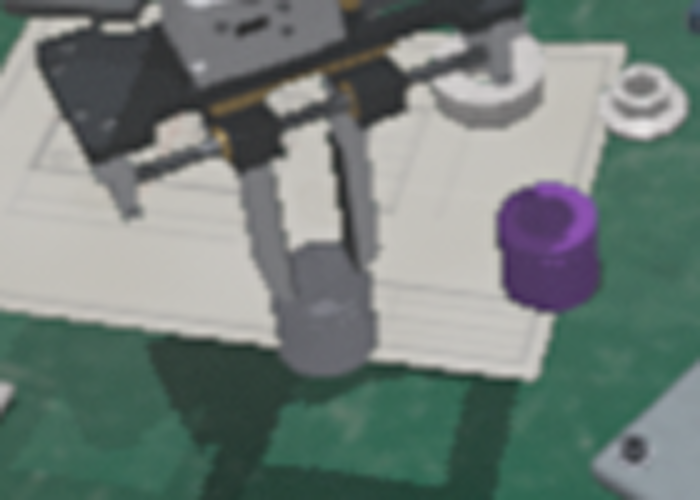

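```bash
python3 - <<'E'
from st import *
s,Rt=st()
c=cam('wrist');Q=cloud(c,True);T=(Q-s['position'])@Rt
for (u,v) in [(250,260),(243,255),(258,255),(262,265),(236,300),(320,265),(330,260),(340,300),(312,255),(285,212),(270,278),(285,285),(285,215),(256,240),(316,240)]:
    print((u,v),np.round(T[v,u]*1000,1),c['color'][v,u])
s2=cam('scene');print('scenecam',-R.from_rotvec(np.ravel(s2['rvec'])).as_matrix().T@np.ravel(s2['tvec']))
Q=cloud(s2);T=(Q-s['position'])@Rt
for (u,v) in [(250,280),(260,240),(290,300),(285,290),(360,270),(340,200),(365,240),(325,330),(320,265),(300,320),(350,320)]:
    uu,vv=150+u//5,190+v//5;print('s',(u,v),np.round(T[vv,uu]*1000,1),s2['color'][vv,uu])
save(cv2.resize(c['color'][190:320,200:370],None,fx=4.6,fy=4.6,interpolation=cv2.INTER_CUBIC),'w5c.png')
E
```

```text
t 7.7 p [0.4955 0.225  0.0264] psi 0.9294 tilt [0.0072 0.0024] F [ 0.6 -0.6 -0.4] T [-0.02  0.1   0.05] w 0.0228 q6 0.908
(250, 260) [  8.2 -19.3 -39.5] [94 94 90]
(243, 255) [-17.3 -32.6  26.1] [55 65 54]
(258, 255) [  7.7 -15.8 -31.6] [95 95 93]
(262, 265) [  7.6 -12.7 -44.2] [35 37 37]
(236, 300) [  32.2  -13.7 -119.3] [10  9 15]
(320, 265) [  8.7  16.3 -46.6] [93 95 91]
(330, 260) [  8.2  22.2 -39.5] [91 93 90]
(340, 300) [  32.   14. -119.] [12 14 17]
(312, 255) [  7.5  13.4 -31.2] [85 83 82]
(285, 212) [20.7 -1.4  8.2] [32 34 35]
(270, 278) [-16.3 -10.7 -12.3] [85 86 87]
(285, 285) [-20.8  -1.4 -13. ] [91 90 94]
(285, 215) [20.2 -1.4  3. ] [64 67 66]
(256, 240) [  9.4 -18.5 -13.2] [83 82 84]
(316, 240) [  9.   17.2 -11.9] [79 76 81]
scenecam [-0.06658399 -0.20216378  0.76320765]
s (250, 280) [ 46.1 -17.8  26.3] [199 197 192]
s (260, 240) [ -0.3 -21.9 -43.5] [115 117 118]
s (290, 300) [ -9.7 -16.2 -13.5] [103 105 110]
s (285, 290) [-13.2 -18.5 -24. ] [118 118 121]
s (360, 270) [ -7.5  16.1 -13. ] [108 110 114]
s (340, 200) [ -8.5  11.5 -57.6] [87 88 91]
s (365, 240) [ -8.8  19.6 -30.5] [122 123 125]
s (325, 330) [-23.   -7.2  -3.1] [104 105 112]
s (320, 265) [12.   4.9 -3.5] [104 105 111]
s (300, 320) [-14.9 -14.8  -5.5] [102 103 109]
s (350, 320) [-23.9   3.8  -4.4] [104 105 111]
```

View pics/w5c.png

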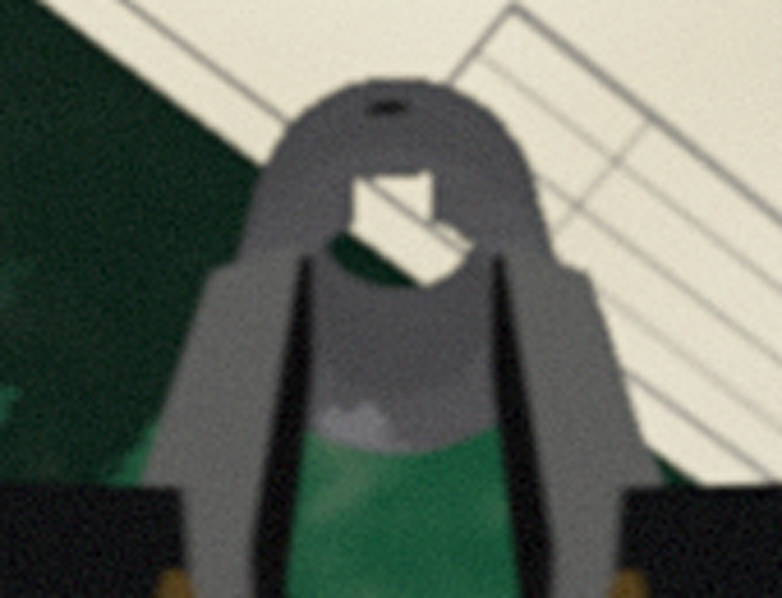

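Call:
{"method": "step_arm", "body": {
  "steps": [
    [0,0,-0.01,0,0,0,0.8],
    [0,0,-0.01,0,0,0,0.2],
    [0,0,0,0,0,0,0.2],
    [0,0,0,0,0,0,0.2],
    [0,0,0,0,0,0,0.2],
    [0,0,0,0,0,0,0.2]
  ]
}}

```text
clock: 8.4
position: [0.4958, 0.2251, 0.049]
orientation: [2.807, 1.407, 0.014]
wrist_force: [1.0, -0.4, 0.1]
width: 0.0554
```

```bash
python3 - <<'E'
from st import *
s,Rt=st(); print(robot.tcp_to_tips,[a for a in dir(robot) if a[0]!='_'])
c=cam('wrist');Q=cloud(c,True);T=(Q-s['position'])@Rt
save(cv2.resize(c['color'][190:320,200:370],None,fx=4.6,fy=4.6,interpolation=cv2.INTER_CUBIC),'w6c.png')
m=(abs(T[...,0])<15)&(abs(T[...,1])*1<.075)&(T[...,2]<.03)&(abs(T[...,1])>.025)
for sg in(-1,1):
    mm=m&(np.sign(T[...,1])==sg)&(T[...,2]<-0.0)&(abs(T[...,0])<.012)&(T[...,2]>-.09)
    p=T[mm]; i=np.argsort(-p[:,2])[:12]; print(sg,len(p)); print(np.round(p[i]*1000,1)); 
    yy,xx=np.nonzero(mm); print(np.c_[xx,yy][i])
E
```

```text
t 8.4 p [0.4958 0.2251 0.049 ] psi 0.9294 tilt [0.0086 0.0028] F [ 1.  -0.4  0.1] T [-0.01  0.08 -0.02] w 0.0554 q6 0.908
0.014 ['PlanningError', 'get_state', 'hand_in', 'look_for', 'read_camera', 'spot_point', 'tcp_to_tips']
-1 2616
[[  1.8 -27.8 -13.7]
 [  1.3 -27.8 -14. ]
 [  6.5 -29.4 -14. ]
 [  7.8 -29.3 -14. ]
 [  7.3 -29.3 -14.4]
 [  6.1 -28.7 -14.6]
 [  8.1 -29.8 -14.8]
 [  1.1 -27.7 -14.9]
 [  0.4 -27.7 -15. ]
 [ -4.8 -28.  -15.1]
 [ -1.5 -27.8 -15.1]
 [  6.3 -29.2 -15.2]]
[[241 252]
 [241 253]
 [238 245]
 [238 243]
 [238 244]
 [239 246]
 [237 243]
 [241 254]
 [241 255]
 [241 263]
 [241 258]
 [238 246]]
1 2622
[[  7.6  29.1 -13.5]
 [  1.2  27.6 -13.8]
 [  7.7  29.7 -13.8]
 [  2.1  27.5 -14.3]
 [ -0.5  27.6 -14.4]
 [  6.1  29.  -14.6]
 [  6.8  29.  -14.7]
 [  0.4  27.5 -14.9]
 [ -2.1  27.6 -15.2]
 [  6.4  28.3 -15.3]
 [ -0.7  27.5 -15.3]
 [  7.8  30.6 -15.6]]
[[336 243]
 [333 253]
 [337 243]
 [333 252]
 [333 256]
 [336 246]
 [336 245]
 [333 255]
 [333 259]
 [335 246]
 [333 257]
 [339 244]]
```

View pics/w6c.png

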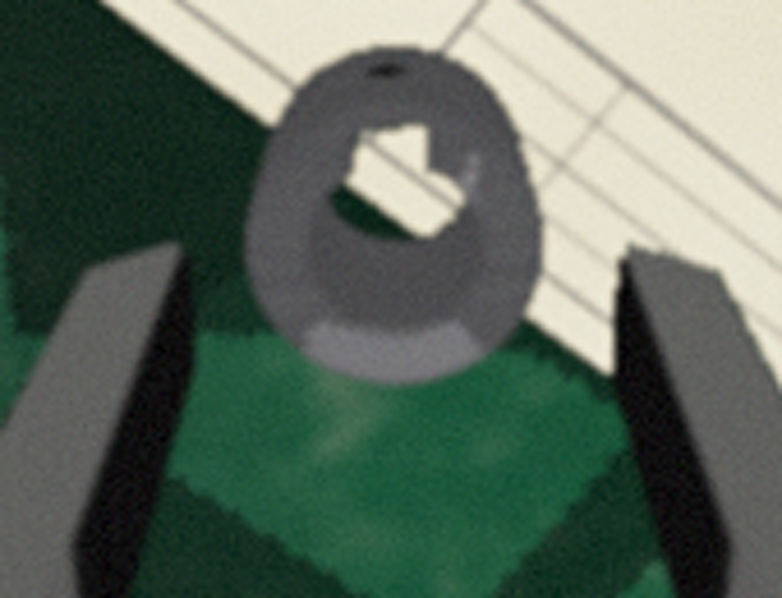

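```bash
python3 - <<'E'
from st import *
s,Rt=st()
c=cam('wrist');Q=cloud(c,True)
m=(Q[...,2]>.034)&(Q[...,2]<.046)&(np.hypot(Q[...,0]-.494,Q[...,1]-.224)<.025);p=Q[m];print('hub d',len(p),p.mean(0),(p.min(0)+p.max(0))/2,np.ptp(p,axis=0))
go(.4934,.2243,.049,.93)
E
```

```text
t 8.45 p [0.4958 0.2251 0.0489] psi 0.9294 tilt [0.0085 0.0027] F [0.2 0.4 0.8] T [-0.05  0.1  -0.01] w 0.0595 q6 0.908
hub d 2083 [0.49429565 0.22484938 0.03928111] [0.4939616  0.22445981 0.03805098] [0.04325427 0.04399883 0.00809483]
t 8.5 p [0.4957 0.2251 0.0488] psi 0.9293 tilt [0.0083 0.0027] F [-0.2  0.6  0.9] T [-0.08  0.12  0.02] w 0.0632 q6 0.908
tool delta [-0.002  -0.0014 -0.0002] turn [ 0.29 -0.41 -0.04] delta in final frame [-0.002  -0.0014 -0.0002]
```

Call:
{"method": "step_arm", "body": {
  "steps": [
    [-0.002,-0.0014,0,0.3,-0.4,0,0.15],
    [0,0,0,0,0,0,0.15],
    [0,0,0.015,0,0,0,0.15],
    [0,0,0.01,0,0,0,0.15],
    [0,0,0,0,0,0,0.15]
  ]
}}

```text
clock: 9.0
position: [0.4923, 0.224, 0.0208]
orientation: [-2.808, -1.407, 0.004]
wrist_force: [-0.3, -0.2, 0.5]
width: 0.08
```

```bash
python3 - <<'E'
from st import *
go(.4936,.2244,.004,.93)
c=cam('wrist');save(cv2.resize(c['color'][190:320,200:370],None,fx=4.6,fy=4.6,interpolation=cv2.INTER_CUBIC),'w7c.png')
E
```

```text
t 9.0 p [0.4923 0.224  0.0208] psi 0.9293 tilt [-0.0025 -0.0005] F [-0.3 -0.2  0.5] T [-0.12  0.15 -0.01] w 0.08 q6 0.908
tool delta [0.0011 0.0008 0.0168] turn [-0.1   0.11 -0.04] delta in final frame [0.0011 0.0007 0.0168]
```

View pics/w7c.png

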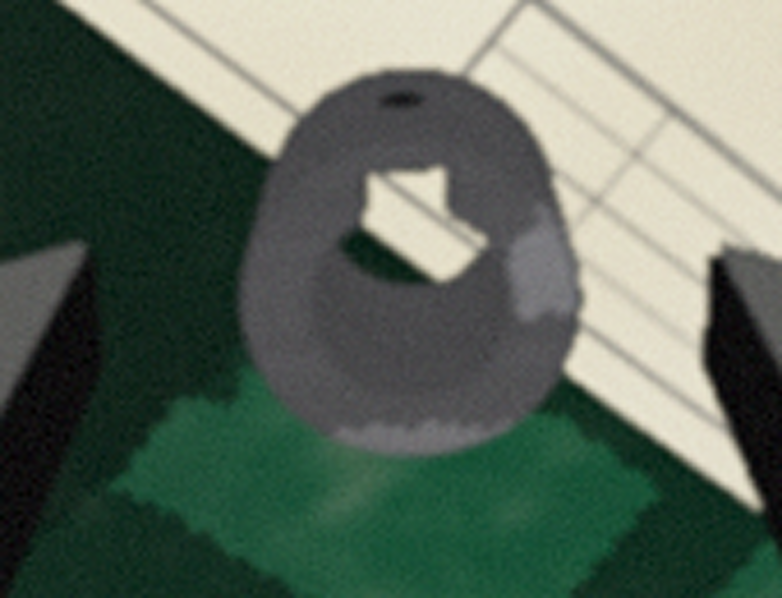

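Call:
{"method": "step_arm", "body": {
  "steps": [
    [0.001,0.0007,0.01,0,0,0,0.2],
    [0,0,0.008,0,0,0,0.2],
    [0,0,0.003,0,0,0,0.2],
    [0,0,0,0,0,0,0.2]
  ]
}}

```text
clock: 9.45
position: [0.4936, 0.2244, -0.0021]
orientation: [-2.808, -1.407, 0.004]
wrist_force: [1.2, -0.9, -0.3]
width: 0.075
```

```bash
python3 - <<'E'
from st import *
go(.4936,.2244,-.002,.93)
c=cam('wrist');save(cv2.resize(c['color'][190:320,200:370],None,fx=4.6,fy=4.6,interpolation=cv2.INTER_CUBIC),'w8c.png')
s=robot.get_state();Rt=R.from_rotvec(s['orientation']).as_matrix()
Q=cloud(c,True);T=(Q-s['position'])@Rt
m=(abs(T[...,0])<.0085)&(abs(T[...,1])>.034)&(abs(T[...,1])<.06)&(T[...,2]<-.005)&(T[...,2]>-.05);p=T[m];print('tip z',np.sort(p[:,2])[-5:], 'hub top',np.nanmedian(Q[(Q[...,2]>.035)&(Q[...,2]<.045)&(np.hypot(Q[...,0]-.494,Q[...,1]-.224)<.022)],axis=0))
E
```

```text
t 9.45 p [ 0.4936  0.2244 -0.0021] psi 0.9293 tilt [-0.0029 -0.0006] F [ 1.2 -0.9 -0.3] T [-0.09  0.09  0.02] w 0.075 q6 0.908
tool delta [ 0.     -0.     -0.0001] turn [-0.11  0.12 -0.04] delta in final frame [ 0.     -0.     -0.0001]
tip z [-0.01356339 -0.01355496 -0.01351581 -0.01329736 -0.01318521] hub top [0.49379629 0.2239151  0.03951562]
```

View pics/w8c.png

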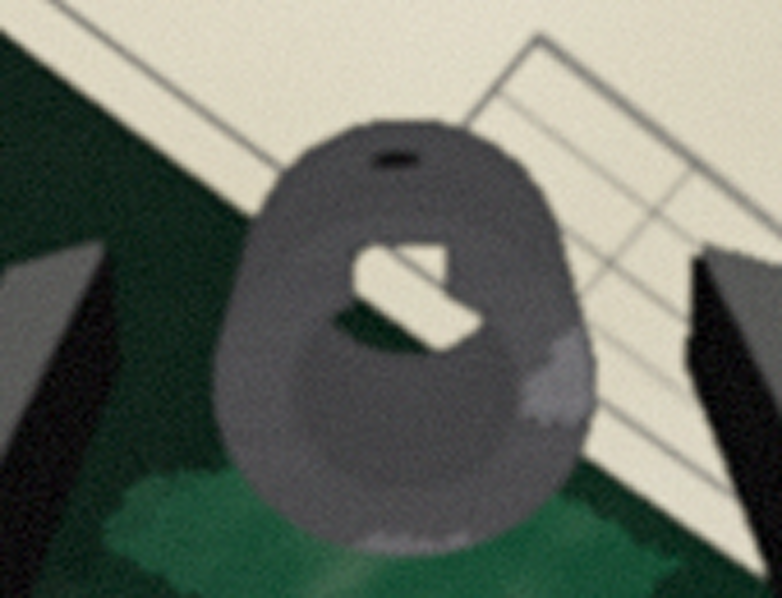

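Call:
{"method": "step_arm", "body": {
  "steps": [
    [0,0,0,0,0,0,0.4],
    [0,0,0,0,0,0,0.5],
    [0,0,0,0,0,0,0.6],
    [0,0,0,0,0,0,0.7],
    [0,0,0,0,0,0,0.7],
    [0,0,0,0,0,0,0.7]
  ],
  "grip_force": 25
}}

```text
clock: 10.1
position: [0.4948, 0.2248, -0.0007]
orientation: [-2.808, -1.408, -0.0]
wrist_force: [-0.2, -0.1, -1.1]
width: 0.043
```

```bash
python3 - <<'E'
from st import *
st()
E
```

```text
t 10.1 p [ 0.4948  0.2248 -0.0007] psi 0.9293 tilt [-0.0001  0.0003] F [-0.2 -0.1 -1.1] T [-0.04 -0.   -0.08] w 0.043 q6 0.908
```

Call:
{"method": "step_arm", "body": {
  "steps": [
    [0,0,-0.01,0,0,0,0.7],
    [0,0,-0.03,0,0,0,0.7],
    [0,0,-0.04,0,0,0,0.7],
    [0,0,-0.04,0,0,0,0.7],
    [0,0,-0.02,0,0,0,0.7],
    [0,0,0,0,0,-8.5,0.7],
    [0,0,0,0,0,-8.5,0.7],
    [0,0,0,0,0,-8.5,0.7],
    [0,0,0,0,0,-8.5,0.7],
    [0,0,0,0,0,-8.5,0.7]
  ]
}}

```text
clock: 11.1
position: [0.491, 0.2237, 0.1475]
orientation: [-2.091, -2.341, 0.007]
wrist_force: [0.4, 0.5, -3.0]
width: 0.0427
```

```bash
python3 - <<'E'
from st import *
go(.514,.022,.135,2.27)
c=cam('wrist');save(c['color'],'w9.png')
E
```

```text
t 11.1 p [0.491  0.2237 0.1475] psi 1.6836 tilt [-0.0054 -0.0014] F [ 0.4  0.5 -3. ] T [-0.05  0.09  0.07] w 0.0427 q6 0.154
tool delta [-2.03e-01  2.00e-04  1.27e-02] turn [ -0.32  -0.05 -33.6 ] delta in final frame [-0.1691 -0.1122  0.0125]
```

View pics/w9.png

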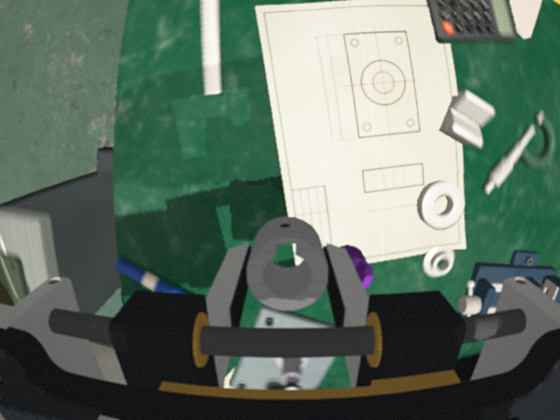

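Call:
{"method": "step_arm", "body": {
  "steps": [
    [0,0,0,-0.3,0,-8.4,0.7],
    [0,0,0,0,0,-8.4,0.7],
    [0,0,0,0,0,-8.4,0.7],
    [0,0,0,0,0,-8.4,0.7],
    [-0.034,-0.0224,0.004,0,0,0,0.7],
    [-0.034,-0.0224,0.004,0,0,0,0.7],
    [-0.034,-0.0224,0.004,0,0,0,0.7],
    [-0.034,-0.0224,0.004,0,0,0,0.7],
    [-0.033,-0.0224,0.004,0,0,0,0.7],
    [0,0,0,0,0,0,0.7]
  ]
}}

```text
clock: 12.15
position: [0.5135, 0.0169, 0.1289]
orientation: [-1.324, -2.848, 0.002]
wrist_force: [0.8, 1.5, -3.1]
width: 0.0428
```

```bash
python3 - <<'E'
from st import *
go(.514,.022,.11,2.27)
c=cam('wrist');save(c['color'],'w10.png')
s=robot.get_state();Rt=R.from_rotvec(s['orientation']).as_matrix()
Q=cloud(c,True);T=(Q-s['position'])@Rt
m=(T[...,2]>-.044)&(T[...,2]<-.035)&(np.hypot(T[...,0],T[...,1])<.026);p=T[m];print('hub top tool',len(p),np.median(p,axis=0),(p.min(0)+p.max(0))/2,np.ptp(p,axis=0))
q=p[(abs(p[:,1])<.012)];print('x range',q[:,0].min(),q[:,0].max())
save(cv2.resize(c['color'][190:320,200:370],None,fx=4.6,fy=4.6,interpolation=cv2.INTER_CUBIC),'w10c.png')
for n in('scene','top'):
    c=cam(n);save(cv2.resize(c['color'][190:330,250:400],None,fx=4,fy=4,interpolation=cv2.INTER_CUBIC),n+'10.png')
E
```

```text
t 12.15 p [0.5135 0.0169 0.1289] psi 2.271 tilt [-0.0012 -0.0008] F [ 0.8  1.5 -3.1] T [ 0.   -0.04 -0.08] w 0.0428 q6 -0.835
tool delta [0.0035 0.0037 0.0189] turn [-0.08 -0.01  0.06] delta in final frame [0.0035 0.0037 0.0189]
hub top tool 3500 [ 0.00047775 -0.0013888  -0.03991977] [-0.00128381 -0.0001321  -0.03949609] [0.04424798 0.04987337 0.00898041]
x range -0.023407802132534405 0.020840176790342654
```

View pics/w10c.png

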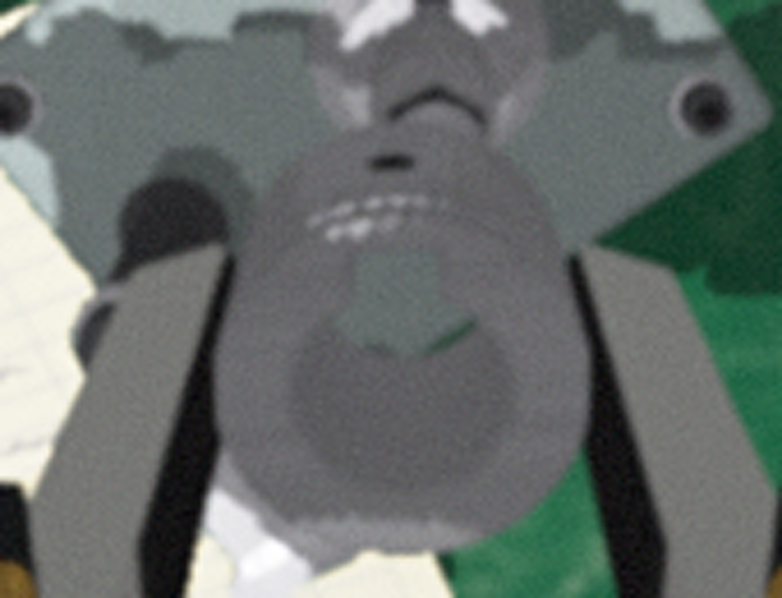

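View pics/scene10.png

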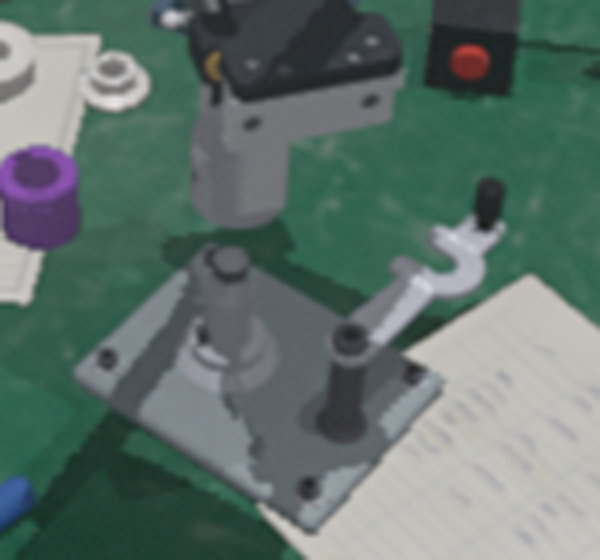

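```bash
python3 - <<'E'
from st import *
go(.5132,.0227,.092,2.27)
c=cam('wrist'); P=lambda u,v,z: onplane(c,u,v,z,True)
a=P(200+5/4.6,190+108/4.6,.02)[:2];b=P(200+703/4.6,190+108/4.6,.02)[:2]
y=(b-a);print(np.hypot(*y),'yaw',np.arctan2(-y[0],y[1]));y/=np.hypot(*y);x=np.array([y[1],-y[0]])
print('origin',b+.044*x-.042*y, a+.044*x+.082*y)
Q=cloud(c,True)
m=(np.hypot(Q[...,0]-.514,Q[...,1]-.0217)<.022)&(Q[...,2]>.02)&(Q[...,2]<.09)
D=Q-[.514,.0217,0]
dk=m&(c['color'].max(-1)<60)
for yy,xx in np.argwhere(dk)[::4]: print(xx,yy,np.round(D[yy,xx]*1000,1),c['color'][yy,xx])
mm=m&(Q[...,2]>.078);p=Q[mm];print('nut',len(p),p.min(0) if len(p) else '',p.max(0) if len(p) else '')
save(cv2.resize(c['color'][150:225,240:350],None,fx=7,fy=7,interpolation=cv2.INTER_CUBIC),'w11c.png')
E
```

```text
t 12.3 p [0.5133 0.0215 0.1292] psi 2.2768 tilt [-0.001   0.0019] F [ 0.4  0.9 -2.8] T [0.   0.01 0.04] w 0.043 q6 -0.834
tool delta [0.0008 0.0007 0.0372] turn [ 0.03 -0.12  0.39] delta in final frame [0.0009 0.0007 0.0372]
0.1496597345130422 yaw -0.8641984656428505
origin [ 0.56263971 -0.00385131] [ 0.54312356 -0.02051089]
287 197 [-10.1   8.5  36.2] [49 49 52]
291 197 [-7.1 10.7 35. ] [45 46 49]
288 198 [-8.5  8.1 34.4] [46 45 48]
293 198 [-5.3 11.3 35.8] [47 48 48]
289 215 [-5.7  5.9 78.2] [55 54 54]
293 215 [-2.6  7.1 74.5] [56 56 58]
nut 9 [0.50799836 0.02670995 0.07823272] [0.51115162 0.02914278 0.08137652]
```

View pics/w11c.png

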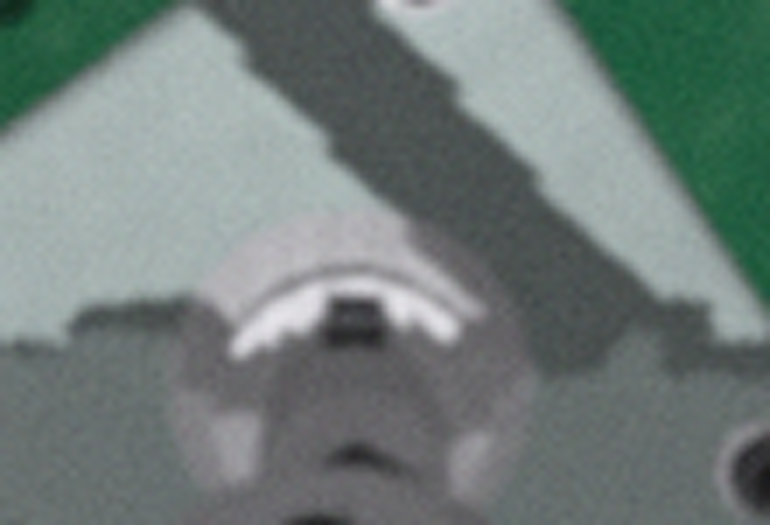

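```bash
python3 - <<'E'
from st import *
s,Rt=st()
c=cam('wrist')
f=210/np.tan(np.radians(c['fovy'])/2);Rm=R.from_rotvec(np.ravel(c['rvec'])).as_matrix();t=np.ravel(c['tvec'])
def pr(p):
    q=Rm@np.asarray(p)+t; r=np.hypot(q[0],q[1]);th=np.arctan2(r,q[2]);return np.array([c['cx'],c['cy']])+f*th*q[:2]/r
o=-Rm.T@t;print('cam',o,'az from arbor',np.arctan2(o[1]-.0217,o[0]-.514))
ar=np.array([.514,.0217])
for z in(.026,.05): print(z,pr([*ar,z]))
a=np.linspace(0,2*np.pi,200);E=np.array([pr([ar[0]+.019*np.cos(x),ar[1]+.019*np.sin(x),.026]) for x in a]);print('boss pred',E.min(0),E.max(0),'obs cols',240+172/7,240+537/7,'top row',150+262/7)
for k in np.arange(2.0,2.6,.1): print(round(k,2),pr([ar[0]+.0143*np.cos(k),ar[1]+.0143*np.sin(k),.036]),pr([ar[0]+.0165*np.cos(k),ar[1]+.0165*np.sin(k),.031]))
print('obs key top px',240+355/7,150+307/7, 'face',150+332/7)
E
```

```text
t 12.35 p [0.5133 0.0221 0.1293] psi 2.2785 tilt [-0.0007  0.0019] F [-0.5  0.4 -2.5] T [ 0.02  0.01 -0.01] w 0.0434 q6 -0.835
cam [0.4616534  0.08054498 0.32280348] az from arbor 2.297817852154864
0.026 [288.81180054 208.47143093]
0.05 [288.94012955 215.52054876]
boss pred [268.71012767 188.7342307 ] [308.90436315 227.5928561 ] obs cols 264.57142857142856 316.7142857142857 top row 187.42857142857144
2.0 [293.23654309 196.6125809 ] [293.80860869 193.16229114]
2.1 [291.69809503 196.26191544] [292.05961262 192.76244694]
2.2 [290.13017813 196.06303992] [290.27695764 192.53564286]
2.3 [288.54905003 196.01810201] [288.47921246 192.4843513 ]
2.4 [286.97112222 196.12759264] [286.68512468 192.60913859]
2.5 [285.41277055 196.39033932] [284.91340063 192.90865704]
2.6 [283.89014629 196.80352116] [283.18248589 193.37966268]
obs key top px 290.7142857142857 193.85714285714286 face 197.42857142857144
```

```bash
cat > ov.py <<'E'
from st import *
def ov(name,ar,ka,box=(150,225,240,350),sc=7,hub=None):
    s,Rt=st(); c=cam('wrist')
    f=210/np.tan(np.radians(c['fovy'])/2);Rm=R.from_rotvec(np.ravel(c['rvec'])).as_matrix();t=np.ravel(c['tvec'])
    def pr(p):
        q=Rm@np.asarray(p)+t; r=np.hypot(q[0],q[1]);th=np.arctan2(r,q[2]);return np.array([c['cx'],c['cy']])+f*th*q[:2]/r
    im=cv2.resize(c['color'][box[0]:box[1],box[2]:box[3]],None,fx=sc,fy=sc,interpolation=cv2.INTER_CUBIC)
    def poly(pts,col):
        E=np.array([((pr(p)-[box[2],box[0]])+.5)*sc for p in pts]);cv2.polylines(im,[E.astype(np.int32)],False,col,1,cv2.LINE_AA)
    a=np.linspace(0,2*np.pi,60)
    for r,z,col in((.019,.026,(255,0,0)),(.012,.06,(0,0,255)),(.012,.026,(0,255,255)),(.0095,.0735,(255,255,0))):
        poly([[ar[0]+r*np.cos(x),ar[1]+r*np.sin(x),z] for x in a],col)
    d=np.array([np.cos(ka),np.sin(ka)]);n=np.array([-d[1],d[0]])
    P=lambda r,w,z:[*(np.array(ar)+r*d+w*n),z]
    poly([P(.012,.004,.036),P(.0165,.004,.036),P(.0165,-.004,.036),P(.012,-.004,.036)],(255,0,255))
    poly([P(.0165,.004,.036),P(.0165,.004,.026),P(.0165,-.004,.026),P(.0165,-.004,.036)],(255,0,255))
    save(im,name)
E
python3 - <<'E'
from ov import *
ov('ov1.png',(.514,.0217),2.27)
E
```

```text
t 12.4 p [0.5134 0.0225 0.1293] psi 2.2795 tilt [-0.0006  0.0017] F [ 0.2  0.3 -2.3] T [0.03 0.01 0.  ] w 0.0429 q6 -0.835
```

View pics/ov1.png

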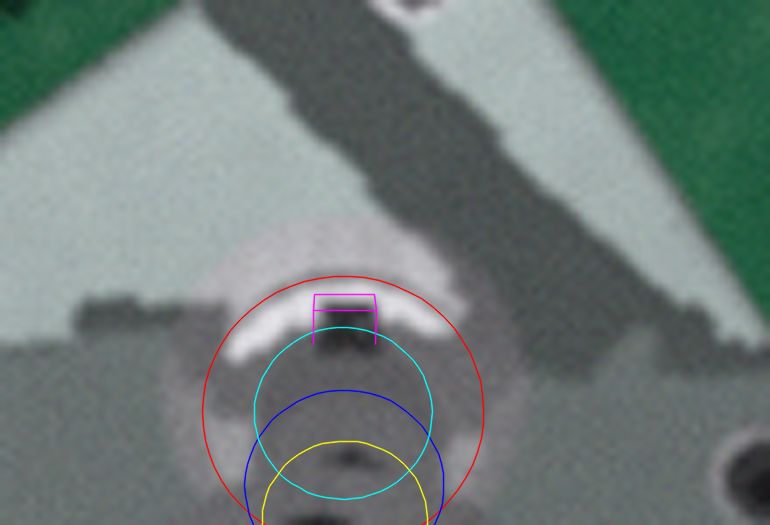

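```bash
python3 - <<'E'
from st import *
go(.5138,.022,.096,2.275)
E
```

```text
t 12.45 p [0.5134 0.0226 0.1293] psi 2.2802 tilt [-0.0005  0.0016] F [ 0.5  0.1 -2.2] T [-0.    0.05 -0.  ] w 0.043 q6 -0.836
tool delta [-0.0008 -0.0001  0.0333] turn [ 0.03 -0.09  0.3 ] delta in final frame [-0.0007 -0.0001  0.0333]
```

Call:
{"method": "step_arm", "body": {
  "steps": [
    [-0.0008,0,0.01,0,-0.1,0.3,0.7],
    [0,0,0.01,0,0,0,0.7],
    [0,0,0.01,0,0,0,0.7],
    [0,0,0.004,0,0,0,0.7],
    [0,0,0,0,0,0,0.7],
    [0,0,0,0,0,0,0.7]
  ]
}}

```text
clock: 13.05
position: [0.5125, 0.0256, 0.091]
orientation: [-1.312, -2.852, 0.0]
wrist_force: [-0.5, 0.4, -2.4]
width: 0.0431
```

```bash
python3 - <<'E'
from ov import *
go(.5138,.022,.076,2.275)
ov('ov2.png',(.5146,.021),2.275,box=(190,300,220,355),sc=5.5)
E
```

```text
t 13.05 p [0.5125 0.0256 0.091 ] psi 2.2796 tilt [-0.0021  0.0007] F [-0.5  0.4 -2.4] T [-0.07  0.03  0.01] w 0.0431 q6 -0.828
tool delta [-0.0036 -0.0013  0.015 ] turn [-0.06 -0.11  0.26] delta in final frame [-0.0036 -0.0013  0.015 ]
t 13.05 p [0.5125 0.0256 0.091 ] psi 2.2796 tilt [-0.0021  0.0007] F [-0.5  0.4 -2.4] T [-0.07  0.03  0.01] w 0.0431 q6 -0.828
```

View pics/ov2.png

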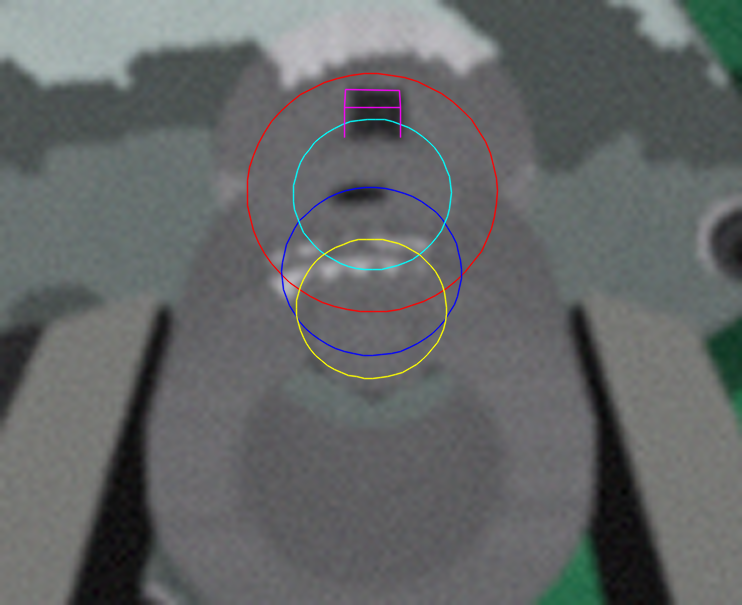

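Call:
{"method": "step_arm", "body": {
  "steps": [
    [-0.003,-0.001,0,0,-0.1,0.3,0.7],
    [0,0,0,0,0,0,0.7],
    [0,0,0,0,0,0,0.7]
  ]
}}

```text
clock: 13.4
position: [0.5148, 0.0221, 0.0921]
orientation: [1.321, 2.849, -0.001]
wrist_force: [-0.2, -0.7, -2.8]
width: 0.0433
```

```bash
python3 - <<'E'
from ov import *
go(.5138,.022,.076,2.275)
s=robot.get_state();Rt=R.from_rotvec(s['orientation']).as_matrix();c=cam('wrist')
Q=cloud(c,True);T=(Q-s['position'])@Rt
m=(T[...,2]>-.042)&(T[...,2]<-.037)&(np.hypot(T[...,0],T[...,1])<.026);p=T[m];
for b in(-.008,0,.008):
    q=p[abs(p[:,1]-b)<.003];print('x range',b,q[:,0].min(),q[:,0].max(),q[:,2].mean())
q=p[abs(p[:,0]-.012)<.003]; print('y range',q[:,1].min(),q[:,1].max())
q=p[abs(p[:,0]+.014)<.003]; print('y range',q[:,1].min(),q[:,1].max())
go(.5138,.022,.076,2.275)
E
```

```text
t 13.4 p [0.5148 0.0221 0.0921] psi 2.2734 tilt [ 0.0014 -0.001 ] F [-0.2 -0.7 -2.8] T [-0.05  0.01 -0.02] w 0.0433 q6 -0.827
tool delta [ 0.0006 -0.0008  0.0161] turn [ 0.02  0.1  -0.09] delta in final frame [ 0.0006 -0.0008  0.0161]
x range -0.008 -0.02093500530073107 0.02227793977143867 -0.03992996851826603
x range 0 -0.021586617609366112 0.022591485318617037 -0.039810001354184284
x range 0.008 -0.020446646503740652 0.021475185864424286 -0.03996644842333945
y range -0.024196894701802422 0.024242700672543117
y range -0.019448077615134732 0.0165947849179814
t 13.45 p [0.5149 0.022  0.0922] psi 2.2735 tilt [ 0.0016 -0.0011] F [-0.4 -0.5 -3. ] T [-0.05 -0.02 -0.01] w 0.0433 q6 -0.827
tool delta [ 0.0007 -0.0009  0.0162] turn [ 0.03  0.11 -0.09] delta in final frame [ 0.0007 -0.0009  0.0162]
```

Call:
{"method": "step_arm", "body": {
  "steps": [
    [-0.0004,-0.0007,0.004,0,0.1,0,0.7],
    [0,0,0.005,0,0,0,0.7],
    [0,0,0.005,0,0,0,0.7],
    [0,0,0,0,0,0,0.7]
  ]
}}

```text
clock: 13.85
position: [0.5148, 0.0211, 0.0773]
orientation: [1.321, 2.849, 0.001]
wrist_force: [-0.7, 0.1, -1.7]
width: 0.043
```

```bash
python3 - <<'E'
from ov import *
go(.5146,.0212,.066,2.275)
E
```

```text
t 13.85 p [0.5148 0.0211 0.0773] psi 2.2732 tilt [0.001  0.0003] F [-0.7  0.1 -1.7] T [-0.05  0.03 -0.03] w 0.043 q6 -0.83
tool delta [ 0.0002 -0.      0.0113] turn [ 0.05  0.02 -0.11] delta in final frame [ 0.0002 -0.      0.0113]
```

Call:
{"method": "step_arm", "body": {
  "steps": [
    [0,0,0.004,0,0,0,0.7],
    [0,0,0.004,0,0,0,0.7],
    [0,0,0.003,0,0,0,0.7],
    [0,0,0,0,0,0,0.7]
  ]
}}

```text
clock: 14.25
position: [0.5144, 0.0212, 0.0648]
orientation: [-1.321, -2.85, -0.001]
wrist_force: [-0.9, -0.5, -2.1]
width: 0.0428
```

```bash
python3 - <<'E'
from ov import *
ov('ov3.png',(.5146,.0212),2.275,box=(190,300,220,355),sc=5.5)
go(.5146,.0212,.056,2.275)
E
```

```text
t 14.25 p [0.5144 0.0212 0.0648] psi 2.2733 tilt [0.     0.0004] F [-0.9 -0.5 -2.1] T [-0.02  0.02 -0.01] w 0.0428 q6 -0.83
t 14.3 p [0.5145 0.0212 0.065 ] psi 2.2733 tilt [0.0003 0.0004] F [ 0.8 -0.1 -3. ] T [-0.03  0.05 -0.03] w 0.0433 q6 -0.83
tool delta [-0.      0.0001  0.009 ] turn [ 0.03 -0.01 -0.1 ] delta in final frame [-0.      0.0001  0.009 ]
```

View pics/ov3.png

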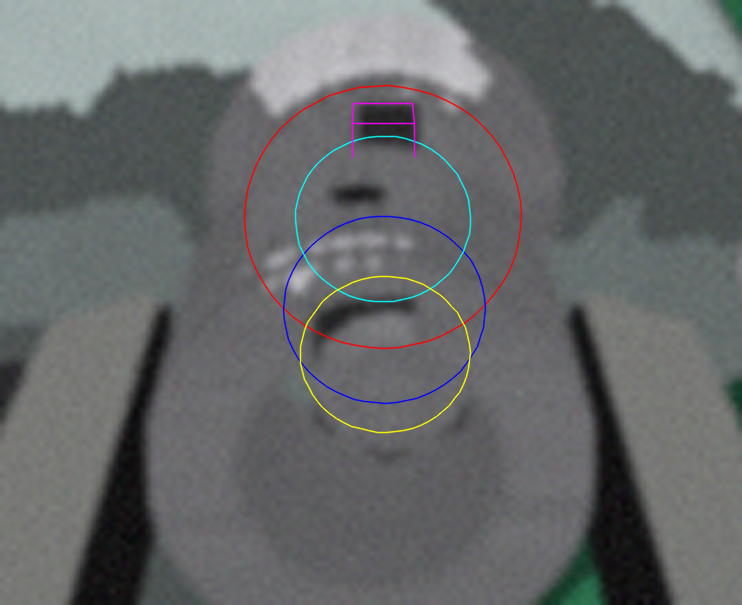

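Call:
{"method": "step_arm", "body": {
  "steps": [
    [0,0.0016,0,0,0,0,0.7],
    [0,0,0.002,0,0,3.5,0.7],
    [0,0,0,0,0,0,0.7]
  ]
}}

```text
clock: 14.6
position: [0.5165, 0.0223, 0.0634]
orientation: [1.41, 2.806, 0.002]
wrist_force: [-0.8, 0.1, -3.4]
width: 0.0429
```

```bash
python3 - <<'E'
from ov import *
ov('ov4.png',(.5158,.0223),2.26,box=(190,300,220,355),sc=5.5)
go(.5158,.0223,.056,2.21)
E
```

```text
t 14.6 p [0.5165 0.0223 0.0634] psi 2.2106 tilt [0.0015 0.0003] F [-0.8  0.1 -3.4] T [-0.04  0.03 -0.01] w 0.0429 q6 -0.765
t 14.65 p [0.5168 0.0223 0.0637] psi 2.2116 tilt [0.0021 0.0002] F [-0.2  0.2 -1.6] T [-0.06  0.    0.05] w 0.0431 q6 -0.766
tool delta [ 0.0006 -0.0008  0.0077] turn [0.1  0.06 0.09] delta in final frame [ 0.0006 -0.0008  0.0077]
```

View pics/ov4.png

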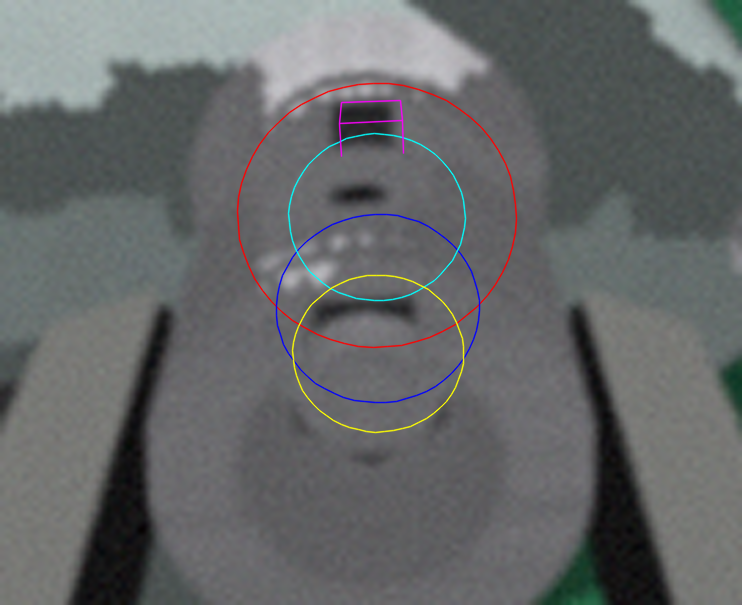

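Call:
{"method": "step_arm", "body": {
  "steps": [
    [0,0,0.0025,0,0,2,0.7],
    [0,0,0.0025,0,0,0,0.7],
    [0,0,0.0015,0,0,0,0.7],
    [0,0,0,0,0,0,0.7]
  ]
}}

```text
clock: 15.05
position: [0.5179, 0.0222, 0.0594]
orientation: [1.45, 2.783, 0.002]
wrist_force: [-1.8, 0.4, -1.2]
width: 0.0431
```

```bash
python3 - <<'E'
from ov import *
go(.5165,.0223,.036,2.17)
E
```

```text
t 15.05 p [0.5179 0.0222 0.0594] psi 2.1808 tilt [ 0.0036 -0.0002] F [-1.8  0.4 -1.2] T [ 0.01  0.38 -0.03] w 0.0431 q6 -0.735
tool delta [ 0.0009 -0.0011  0.0234] turn [0.17 0.13 0.62] delta in final frame [ 0.0008 -0.0011  0.0234]
```

Call:
{"method": "step_arm", "body": {
  "steps": [
    [0.0009,-0.0011,0.0,0.17,0.13,0.6,0.7],
    [0.0,0.0,0.001,0,0,0,0.7],
    [0,0,0,0,0,0,0.7]
  ]
}}

```text
clock: 15.35
position: [0.5167, 0.0223, 0.0581]
orientation: [1.465, 2.778, 0.0]
wrist_force: [0.1, 0.0, -2.8]
width: 0.043
```

```bash
python3 - <<'E'
from ov import *
go(.5165,.0223,.036,2.17)
go(.5165,.0223,.036,2.17)
E
```

```text
t 15.35 p [0.5167 0.0223 0.0581] psi 2.171 tilt [ 0.0008 -0.0001] F [ 0.1  0.  -2.8] T [-0.    0.02 -0.01] w 0.043 q6 -0.724
tool delta [ 0.0001 -0.0002  0.0221] turn [0.03 0.03 0.05] delta in final frame [ 0.0001 -0.0002  0.0221]
t 15.35 p [0.5167 0.0223 0.0581] psi 2.171 tilt [ 0.0008 -0.0001] F [ 0.1  0.  -2.8] T [-0.    0.02 -0.01] w 0.043 q6 -0.724
tool delta [ 0.0001 -0.0002  0.0221] turn [0.03 0.03 0.05] delta in final frame [ 0.0001 -0.0002  0.0221]
```

Call:
{"method": "step_arm", "body": {
  "steps": [
    [0.0002,-0.0003,0.003,0.03,0.03,0,0.7],
    [0.0001,-0.0002,0.003,0,0,0,0.7],
    [0.0001,-0.0002,0.003,0,0,0,0.7],
    [0,0,0,0,0,0,0.7]
  ]
}}

```text
clock: 15.75
position: [0.5156, 0.0222, 0.0476]
orientation: [-1.465, -2.779, 0.0]
wrist_force: [0.2, -0.2, -2.8]
width: 0.0431
```

```bash
python3 - <<'E'
from ov import *
go(.5165,.0223,.036,2.17)
E
```

```text
t 15.75 p [0.5156 0.0222 0.0476] psi 2.1712 tilt [-0.0004  0.0001] F [ 0.2 -0.2 -2.8] T [-0.04  0.    0.05] w 0.0431 q6 -0.725
tool delta [-0.0004  0.0008  0.0116] turn [-0.02 -0.02  0.07] delta in final frame [-0.0004  0.0008  0.0116]
```

Call:
{"method": "step_arm", "body": {
  "steps": [
    [-0.0003,0.0005,0.003,0,0,0,0.7],
    [0.0,0,0.003,0,0,0,0.7],
    [0.0,0,0.0015,0,0,0,0.7],
    [0,0,0,0,0,0,0.7]
  ]
}}

```text
clock: 16.15
position: [0.516, 0.0223, 0.0391]
orientation: [-1.465, -2.778, 0.0]
wrist_force: [-0.3, 0.0, -2.6]
width: 0.0431
```

```bash
python3 - <<'E'
from ov import *
go(.5162,.0223,.036,2.17)
E
```

```text
t 16.15 p [0.516  0.0223 0.0391] psi 2.1713 tilt [-0.0012  0.0003] F [-0.3  0.  -2.6] T [-0.02  0.03 -0.06] w 0.0431 q6 -0.725
tool delta [-0.0001  0.0002  0.0031] turn [-0.05 -0.05  0.07] delta in final frame [-0.0001  0.0002  0.0031]
```

Key contact is expected at about 0.0353, so I'll go down in 1 mm steps.

Call:
{"method": "step_arm", "body": {
  "steps": [
    [0,0,0.0015,0,0,0,0.7],
    [0,0,0.001,0,0,0,0.7],
    [0,0,0.001,0,0,0,0.7]
  ]
}}

```text
clock: 16.45
position: [0.5163, 0.0223, 0.0356]
orientation: [-1.465, -2.778, 0.0]
wrist_force: [-0.2, 0.3, -2.5]
width: 0.0433
```

```bash
python3 - <<'E'
from ov import *
go(.5162,.0223,.0335,2.17)
E
```

```text
t 16.45 p [0.5163 0.0223 0.0356] psi 2.1712 tilt [-0.0006  0.0002] F [-0.2  0.3 -2.5] T [0.   0.07 0.02] w 0.0433 q6 -0.725
tool delta [ 0.     -0.      0.0021] turn [-0.02 -0.03  0.07] delta in final frame [ 0.     -0.      0.0021]
```

Call:
{"method": "step_arm", "body": {
  "steps": [
    [0,0,0.001,0,0,0,0.7],
    [0,0,0.001,0,0,0,0.7]
  ]
}}

```text
clock: 16.65
position: [0.5163, 0.0223, 0.0335]
orientation: [-1.465, -2.779, 0.0]
wrist_force: [-0.7, 0.0, -1.8]
width: 0.0431
```

```bash
python3 - <<'E'
from ov import *
go(.5162,.0223,.0335,2.17)
E
```

```text
t 16.65 p [0.5163 0.0223 0.0335] psi 2.1713 tilt [-0.0004  0.0002] F [-0.7  0.  -1.8] T [-0.05  0.03 -0.01] w 0.0431 q6 -0.725
tool delta [ 0.0001 -0.0001  0.    ] turn [-0.01 -0.02  0.07] delta in final frame [ 0.0001 -0.0001  0.    ]
```

Call:
{"method": "step_arm", "body": {
  "steps": [
    [0,0,0.001,0,0,0,0.7],
    [0,0,0.001,0,0,0,0.7]
  ]
}}

```text
clock: 16.85
position: [0.5164, 0.0223, 0.0314]
orientation: [-1.465, -2.779, -0.0]
wrist_force: [-1.3, 0.2, -3.3]
width: 0.0428
```

```bash
python3 - <<'E'
from ov import *
go(.5162,.0223,.0335,2.17)
E
```

```text
t 16.85 p [0.5164 0.0223 0.0314] psi 2.1713 tilt [-0.0002  0.0001] F [-1.3  0.2 -3.3] T [-0.07  0.03  0.03] w 0.0428 q6 -0.725
tool delta [ 0.0002 -0.0002 -0.0021] turn [-0.01 -0.01  0.07] delta in final frame [ 0.0002 -0.0002 -0.0021]
```

Call:
{"method": "step_arm", "body": {
  "steps": [
    [0,0,0.001,0,0,0,0.7],
    [0,0,0.001,0,0,0,0.7],
    [0,0,0.001,0,0,0,0.7]
  ]
}}

```text
clock: 17.15
position: [0.5165, 0.0223, 0.0282]
orientation: [-1.465, -2.779, -0.0]
wrist_force: [-0.3, 0.0, -2.0]
width: 0.043
```

```bash
python3 - <<'E'
from ov import *
go(.5162,.0223,.0255,2.17)
E
```

```text
t 17.15 p [0.5165 0.0223 0.0282] psi 2.1712 tilt [-0.0002  0.0002] F [-0.3  0.  -2. ] T [-0.08  0.04 -0.01] w 0.043 q6 -0.725
tool delta [ 0.0002 -0.0002  0.0027] turn [-0.   -0.01  0.07] delta in final frame [ 0.0002 -0.0002  0.0027]
```

Call:
{"method": "step_arm", "body": {
  "steps": [
    [0,0,0.001,0,0,0,0.7],
    [0,0,0.001,0,0,0,0.7]
  ]
}}

```text
clock: 17.35
position: [0.5164, 0.0223, 0.026]
orientation: [-1.465, -2.779, -0.0]
wrist_force: [-0.2, -0.2, -3.6]
width: 0.0433
```

```bash
python3 - <<'E'
from ov import *
go(.5162,.0223,.0255,2.17)
E
```

```text
t 17.35 p [0.5164 0.0223 0.026 ] psi 2.1713 tilt [-0.0002  0.0001] F [-0.2 -0.2 -3.6] T [-0.09 -0.02  0.03] w 0.0433 q6 -0.725
tool delta [ 0.0002 -0.0002  0.0005] turn [-0.01 -0.01  0.07] delta in final frame [ 0.0002 -0.0002  0.0005]
```

Call:
{"method": "step_arm", "body": {
  "steps": [
    [0,0,0.0007,0,0,0,0.7],
    [0,0,0.0007,0,0,0,0.7]
  ]
}}

```text
clock: 17.55
position: [0.5164, 0.0223, 0.0253]
orientation: [-1.465, -2.778, 0.0]
wrist_force: [-3.5, 0.4, 6.4]
width: 0.0433
```

```bash
python3 - <<'E'
from ov import *
st()
c=cam('wrist');Q=cloud(c,True);s=robot.get_state();Rt=R.from_rotvec(s['orientation']).as_matrix();T=(Q-s['position'])@Rt
m=(T[...,2]>-.046)&(T[...,2]<-.034)&(np.hypot(T[...,0],T[...,1])<.021)&(np.hypot(T[...,0],T[...,1])>.014);print('hubtop z world',np.median(Q[m][:,2]))
save(c['color'][160:320,200:380].repeat(4,0).repeat(4,1),'w12.png')
st()
E
```

```text
t 17.55 p [0.5164 0.0223 0.0253] psi 2.1714 tilt [-0.0008  0.0001] F [-3.5  0.4  6.4] T [0.02 0.69 0.  ] w 0.0433 q6 -0.725
hubtop z world 0.06551147067208486
t 17.6 p [0.5164 0.0223 0.0253] psi 2.1713 tilt [-0.0007  0.0001] F [-2.2  0.2  3.7] T [-0.01  0.49 -0.01] w 0.043 q6 -0.725
```

View pics/w12.png

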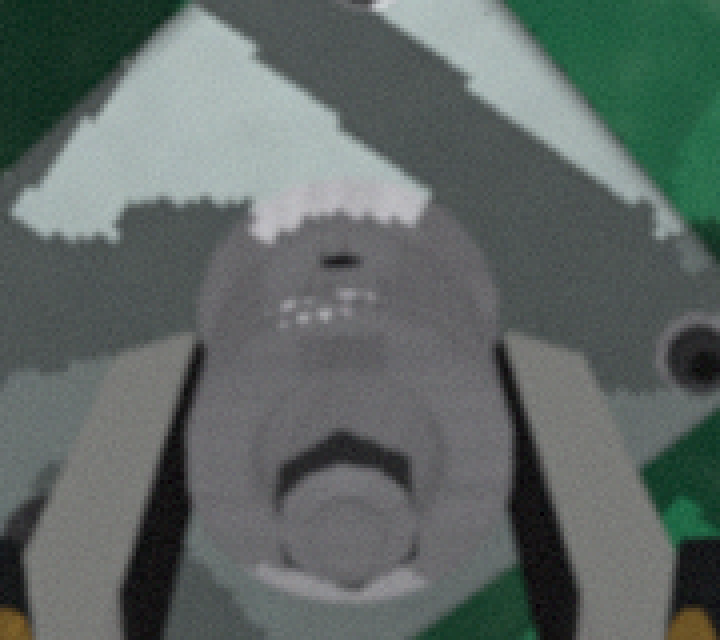

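Call:
{"method": "step_arm", "body": {
  "steps": [
    [0,0,0,0,0,0,0.45],
    [0,0,0,0,0,0,0.42],
    [0,0,0,0,0,0,0.38],
    [0,0,0,0,0,0,0.38]
  ]
}}

```text
clock: 18.0
position: [0.5186, 0.022, 0.0264]
orientation: [1.463, 2.776, 0.002]
wrist_force: [0.6, 0.9, 0.1]
width: 0.0582
```

```bash
python3 - <<'E'
from ov import *
st()
c=cam('wrist');Q=cloud(c,True)
D=np.hypot(Q[...,0]-.5164,Q[...,1]-.0223)
m=(D<.021)&(D>.014)&(Q[...,2]>.05)&(Q[...,2]<.08);print('hubtop z world',np.median(Q[m][:,2]))
save(c['color'][160:320,200:380].repeat(4,0).repeat(4,1),'w13.png')
E
```

```text
t 18.0 p [0.5186 0.022  0.0264] psi 2.1713 tilt [ 0.004  -0.0004] F [0.6 0.9 0.1] T [-0.07  0.03 -0.02] w 0.0582 q6 -0.725
hubtop z world 0.06548828613341001
```

View pics/w13.png

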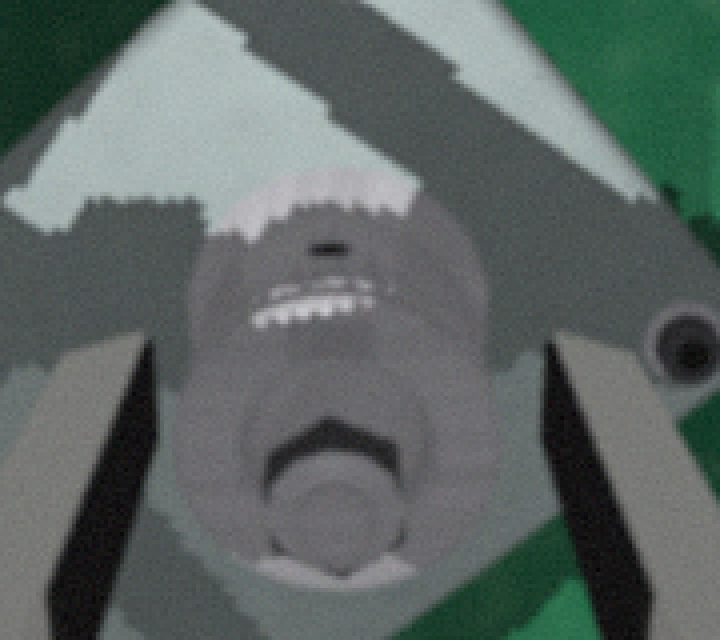

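Call:
{"method": "step_arm", "body": {
  "steps": [
    [0.001,-0.001,-0.01,0,0,0,0.38],
    [0,0,-0.02,0,0,0,0.38],
    [0,0,-0.03,0,0,0,0.38],
    [0,0,-0.04,0,0,0,0.4],
    [0,0,-0.02,0,0,0,0.6],
    [0,0,0,0,0,0,0.6]
  ]
}}

```text
clock: 18.65
position: [0.5154, 0.0225, 0.1524]
orientation: [1.464, 2.777, 0.001]
wrist_force: [0.3, 1.5, -0.0]
width: 0.0436
```

```bash
python3 - <<'E'
from ov import *
st()
c=cam('wrist');Q=cloud(c,True);save(c['color'],'w14.png',1.4)
m=(Q[...,2]>.09)&(Q[...,2]<.107)&(abs(Q[...,0]-.596)<.03)&(abs(Q[...,1]+.076)<.03);p=Q[m];print('knob',len(p),p.mean(0),(p.min(0)+p.max(0))/2,np.ptp(p,axis=0)) if m.any() else print('no')
c=cam('top');Q=cloud(c);m=(Q[...,2]>.086)&(Q[...,2]<.107)&(abs(Q[...,0]-.596)<.03)&(abs(Q[...,1]+.076)<.03);p=Q[m];print('knob top',len(p),p.mean(0),(p.min(0)+p.max(0))/2)
save(cv2.resize(c['color'][190:295,280:400],(680,595),interpolation=cv2.INTER_CUBIC),'t14.png')
print(robot.spot_point('top','knob')[:2],robot.spot_point('wrist','knob')[:2],robot.spot_point('wrist','washer_pivot')[:2])
E
```

```text
t 18.65 p [0.5154 0.0225 0.1524] psi 2.1712 tilt [ 0.0021 -0.0001] F [ 0.3  1.5 -0. ] T [-0.07  0.05  0.02] w 0.0436 q6 -0.725
no<stdin>:5: RuntimeWarning: Mean of empty slice.
  ret = um.true_divide(
Traceback (most recent call last):
ValueError: zero-size array to reduction operation minimum which has no identity
```

View pics/w14.png

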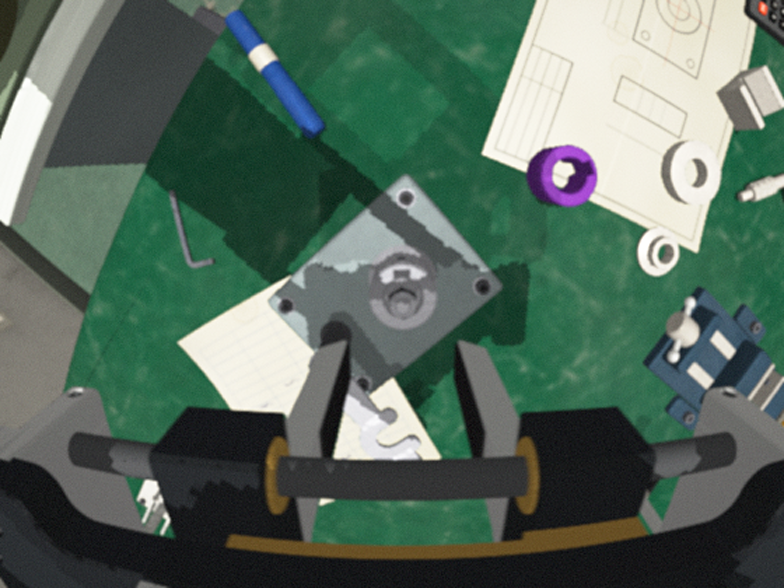

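Call:
{"method": "step_arm", "body": {
  "steps": [
    [-0.042,0.004,0,0,0,0,0.55],
    [-0.042,0.004,0,0,0,0,0.55],
    [-0.042,0.004,0,0,0,0,0.55],
    [0,0,0,0,0,8.55,0.55],
    [0,0,0,0,0,8.55,0.55],
    [0,0,0,0,0,8.55,0.55],
    [0,0,0,0,0,8.55,0.55],
    [0,0,0,0,0,8.55,0.55],
    [0,0,0,0,0,8.55,0.55],
    [0,0,0,0,0,8.55,0.55],
    [0,0,0,0,0,8.55,0.55],
    [0,0,0,0,0,8.55,0.55]
  ]
}}

```text
clock: 19.95
position: [0.5771, -0.0735, 0.1164]
orientation: [-2.846, -1.243, 0.067]
wrist_force: [-0.1, -0.3, 0.3]
width: 0.0421
```

Call:
{"method": "step_arm", "body": {
  "steps": [
    [0,0,0,0,0,8.55,0.55],
    [0,0,0,0,0,8.55,0.55],
    [0,0,0,0,0,8.55,0.55],
    [0,0,0,0,0,8.55,0.55],
    [0,0,0,0,0,8.55,0.55],
    [0,0,0,0,0,8.55,0.55],
    [0,0,0,0,0,8.55,0.55],
    [0,0,0,0,0,0,0.55]
  ]
}}

```text
clock: 20.75
position: [0.5618, -0.0695, 0.0949]
orientation: [-3.104, 0.352, 0.143]
wrist_force: [0.1, 0.2, 0.6]
width: 0.0422
```

```bash
python3 - <<'E'
from ov import *
go(.597,-.075,.15,-.292)
c=cam('wrist');Q=cloud(c,True);save(c['color'],'w15.png',1.4)
m=(Q[...,2]>.085)&(Q[...,2]<.107)&(abs(Q[...,0]-.596)<.03)&(abs(Q[...,1]+.076)<.03);p=Q[m]
if m.any(): print('knob',len(p),p.mean(0),(p.min(0)+p.max(0))/2,np.ptp(p,axis=0))
for t in('knob','washer_pivot'):
  for k in robot.spot_point('wrist',t)[:2]:
    print(t,k['centre'],k['score'],onplane(c,*k['centre'],.093 if t=='knob' else .07,True))
E
```

```text
t 20.75 p [ 0.5618 -0.0695  0.0949] psi -0.2257 tilt [-0.0892  0.0245] F [0.1 0.2 0.6] T [ 0.01  0.15 -0.05] w 0.0422 q6 1.521
tool delta [ 0.0303 -0.0027 -0.0581] turn [-0.05  5.31  3.79] delta in final frame [ 0.0353 -0.0049 -0.0551]
knob 550 [ 0.5975801  -0.08062331  0.09890452] [ 0.59612731 -0.08033477  0.09422772] [0.01373046 0.01359205 0.01841249]
knob [287.8, 191.9] 0.93 [ 0.59721434 -0.07944476  0.093     ]
washer_pivot [277.6, 306.6] 0.68 [ 0.49829618 -0.04840975  0.07      ]
```

View pics/w15.png

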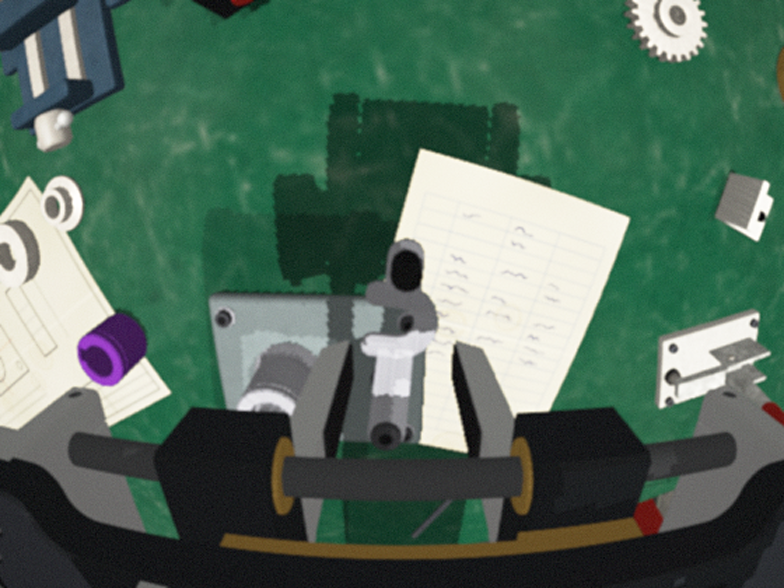

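Call:
{"method": "step_arm", "body": {
  "steps": [
    [0,0,-0.02,0,0,0,0.55],
    [0,0,-0.01,0,5.3,3.8,0.55],
    [0,0,0,0,0,0,0.55],
    [0.015,-0.002,-0.01,0,0,0,0.55],
    [0,0,0,0,0,0,0.55]
  ]
}}

```text
clock: 21.4
position: [0.5787, -0.0724, 0.1338]
orientation: [-3.109, 0.438, 0.005]
wrist_force: [-1.0, -0.3, -0.1]
width: 0.0416
```

```bash
python3 - <<'E'
from ov import *
go(.597,-.080,.075,-.31)
go(.597,-.080,.075,-.31)
E
```

```text
t 21.4 p [ 0.5787 -0.0724  0.1338] psi -0.2802 tilt [-0.0028  0.0022] F [-1.  -0.3 -0.1] T [ 0.02  0.17 -0.04] w 0.0416 q6 1.577
tool delta [0.0199 0.0023 0.0587] turn [-0.07  0.19  1.71] delta in final frame [0.0198 0.0016 0.0588]
t 21.4 p [ 0.5787 -0.0724  0.1338] psi -0.2802 tilt [-0.0028  0.0022] F [-1.  -0.3 -0.1] T [ 0.02  0.17 -0.04] w 0.0416 q6 1.577
tool delta [0.0199 0.0023 0.0587] turn [-0.07  0.19  1.71] delta in final frame [0.0198 0.0016 0.0588]
```

Call:
{"method": "step_arm", "body": {
  "steps": [
    [0.0198,0.0018,0.0,0,0.2,1.7,0.55],
    [0,0,0.01,0,0,0,0.55],
    [0,0,0.01,0,0,0,0.55],
    [0,0,0,0,0,0,0.55]
  ]
}}

```text
clock: 21.8
position: [0.5946, -0.0789, 0.1087]
orientation: [-3.103, 0.476, 0.014]
wrist_force: [-0.7, 0.4, 0.1]
width: 0.0421
```

```bash
python3 - <<'E'
from ov import *
go(.597,-.080,.075,-.31)
c=cam('wrist');Q=cloud(c,True);save(c['color'],'w16.png')
m=(Q[...,2]>.085)&(Q[...,2]<.107)&(np.hypot(Q[...,0]-.597,Q[...,1]+.08)<.015);p=Q[m]
if m.any(): print('knob',len(p),p.mean(0),(p.min(0)+p.max(0))/2,np.ptp(p,axis=0))
go(.597,-.080,.075,-.31)
E
```

```text
t 21.8 p [ 0.5946 -0.0789  0.1087] psi -0.3045 tilt [-0.0082  0.0036] F [-0.7  0.4  0.1] T [0.02 0.16 0.02] w 0.0421 q6 1.598
tool delta [0.0029 0.0003 0.0337] turn [-0.05  0.51  0.31] delta in final frame [0.0026 0.0003 0.0337]
knob 444 [ 0.59777142 -0.08088111  0.09848099] [ 0.59590482 -0.08032312  0.09401325] [0.0138524  0.01355149 0.01800931]
t 21.85 p [ 0.5946 -0.0789  0.1091] psi -0.3047 tilt [-0.0079  0.0036] F [-0.6  0.1  0.6] T [0.03 0.17 0.01] w 0.0424 q6 1.598
tool delta [0.0029 0.0004 0.0341] turn [-0.06  0.5   0.31] delta in final frame [0.0026 0.0003 0.0341]
```

View pics/w16.png

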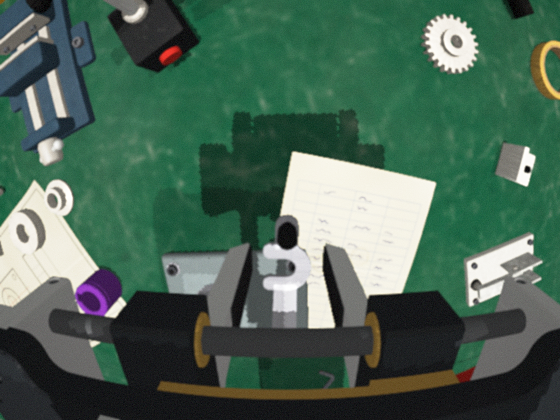

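Knob at pixel (287,233), centred between the fingers at (240,250) and (332,250). I'll lower the open jaws around it.

Call:
{"method": "step_arm", "body": {
  "steps": [
    [0.0026,0.0003,0.01,0,0.5,0.3,0.55],
    [0,0,0.01,0,0,0,0.55],
    [0,0,0.01,0,0,0,0.55],
    [0,0,0,0,0,0,0.55]
  ]
}}

```text
clock: 22.25
position: [0.5952, -0.0792, 0.0757]
orientation: [-3.103, 0.483, 0.003]
wrist_force: [-0.4, 0.4, 0.4]
width: 0.0421
```

```bash
python3 - <<'E'
from ov import *
go(.597,-.080,.0735,-.31)
c=cam('wrist');save(c['color'],'w17.png')
E
```

```text
t 22.25 p [ 0.5952 -0.0792  0.0757] psi -0.309 tilt [-0.0015  0.0015] F [-0.4  0.4  0.4] T [-0.02  0.15  0.01] w 0.0421 q6 1.602
tool delta [0.002  0.0002 0.0021] turn [-0.05  0.11  0.06] delta in final frame [0.002  0.0002 0.0022]
```

View pics/w17.png

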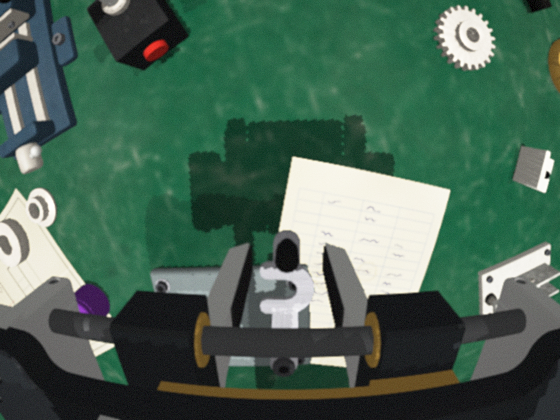

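Call:
{"method": "step_arm", "body": {
  "steps": [
    [0.002,0.0002,0.001,0,0.1,0,0.72],
    [0,0,0,0,0,0,0.72],
    [-0.0004,-0.009,0,0,0,-5,0.72],
    [-0.0004,-0.009,0,0,0,-5,0.72],
    [-0.0004,-0.009,0,0,0,-5,0.72],
    [0,0,0,0,0,0,0.72]
  ]
}}

```text
clock: 22.9
position: [0.6042, -0.0553, 0.0774]
orientation: [3.138, -0.06, 0.008]
wrist_force: [0.3, 0.1, 0.1]
width: 0.0263
```

```bash
cat >> st.py <<'E'
PV=np.array([.4985,-.0475])
def sw(pv=PV):
    s,Rt=st(); d=s['position'][:2]-pv; th=np.arctan2(d[1],d[0]); print('pivot radius',round(np.hypot(*d),4),'az',round(th,3),'open est',round(th-1.324,3))
    go(*(pv+.104*np.array([np.cos(th),np.sin(th)])),.0745,th)
E
python3 - <<'E'
from ov import *
sw()
c=cam('wrist');save(c['color'],'w18.png')
E
```

```text
t 22.9 p [ 0.6042 -0.0553  0.0774] psi -0.0384 tilt [ 0.0049 -0.0031] F [0.3 0.1 0.1] T [ 0.01  0.24 -0.02] w 0.0263 q6 1.377
pivot radius 0.106 az -0.074 open est -1.398
t 22.9 p [ 0.6042 -0.0553  0.0774] psi -0.0384 tilt [ 0.0049 -0.0031] F [0.3 0.1 0.1] T [ 0.01  0.24 -0.02] w 0.0263 q6 1.377
tool delta [-0.002  -0.0001  0.0029] turn [ 0.16 -0.29  2.04] delta in final frame [-0.002  -0.      0.0029]
```

View pics/w18.png

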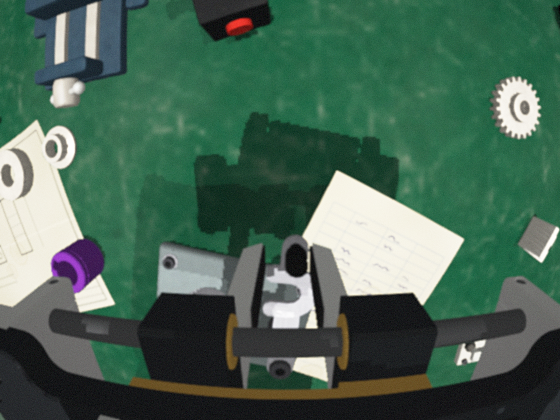

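Call:
{"method": "step_arm", "body": {
  "steps": [
    [-0.002,-0.008,0.002,0,-0.3,-3,0.72],
    [-0.0005,-0.009,0,0,0,-5,0.72],
    [-0.0005,-0.009,0,0,0,-5,0.72],
    [-0.0005,-0.009,0,0,0,-5,0.72],
    [0,0,0,0,0,0,0.72]
  ]
}}

```text
clock: 23.45
position: [0.6016, -0.0253, 0.0778]
orientation: [3.102, 0.428, 0.009]
wrist_force: [-0.1, -0.3, -1.1]
width: 0.0264
```

```bash
python3 - <<'E'
from ov import *
sw()
E
```

```text
t 23.45 p [ 0.6016 -0.0253  0.0778] psi 0.274 tilt [ 0.0071 -0.0092] F [-0.1 -0.3 -1.1] T [ 0.01  0.2  -0.02] w 0.0264 q6 1.119
pivot radius 0.1055 az 0.212 open est -1.112
t 23.45 p [ 0.6016 -0.0253  0.0778] psi 0.274 tilt [ 0.0071 -0.0092] F [-0.1 -0.3 -1.1] T [ 0.01  0.2  -0.02] w 0.0264 q6 1.119
tool delta [-0.0015 -0.0001  0.0033] turn [ 0.61 -0.27  3.55] delta in final frame [-0.0015 -0.      0.0033]
```

Call:
{"method": "step_arm", "body": {
  "steps": [
    [-0.0015,-0.008,0.003,0.6,-0.3,-1,0.72],
    [-0.0005,-0.009,0.0005,0,0,-4.5,0.72],
    [-0.0005,-0.009,0.0005,0,0,-4.5,0.72],
    [-0.0005,-0.009,0.0005,0,0,-4.5,0.72],
    [0,0,0,0,0,0,0.72]
  ]
}}

```text
clock: 23.95
position: [0.5901, 0.004, 0.0754]
orientation: [3.03, 0.813, 0.008]
wrist_force: [-0.1, -1.2, 0.0]
width: 0.0263
```

```bash
python3 - <<'E'
from ov import *
sw()
c=cam('wrist');save(c['color'],'w19.png')
E
```

```text
t 23.95 p [0.5901 0.004  0.0754] psi 0.5245 tilt [ 0.0059 -0.0027] F [-0.1 -1.2  0. ] T [-0.04  0.14 -0.05] w 0.0263 q6 0.908
pivot radius 0.1051 az 0.512 open est -0.812
t 23.95 p [0.5901 0.004  0.0754] psi 0.5245 tilt [ 0.0059 -0.0027] F [-0.1 -1.2  0. ] T [-0.04  0.14 -0.05] w 0.0263 q6 0.908
tool delta [-0.0011 -0.      0.0009] turn [ 0.3  -0.22  0.69] delta in final frame [-0.0011  0.      0.0009]
```

View pics/w19.png

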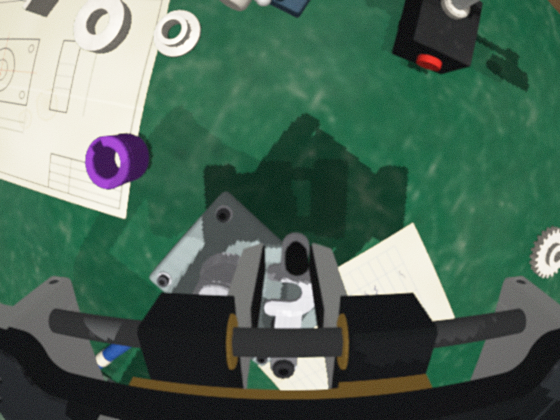

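Call:
{"method": "step_arm", "body": {
  "steps": [
    [-0.001,-0.009,0.0008,0.3,-0.2,-4,0.72],
    [-0.0005,-0.009,0.0003,0,0,-4.8,0.72],
    [-0.0005,-0.009,0.0003,0,0,-4.8,0.72],
    [-0.0005,-0.009,0.0003,0,0,-4.8,0.72],
    [0,0,0,0,0,0,0.72]
  ]
}}

```text
clock: 24.5
position: [0.5709, 0.0281, 0.0751]
orientation: [2.864, 1.28, 0.01]
wrist_force: [-0.2, 0.1, 0.7]
width: 0.0265
```

```bash
python3 - <<'E'
from ov import *
sw()
E
```

```text
t 24.5 p [0.5709 0.0281 0.0751] psi 0.8404 tilt [ 0.0079 -0.0019] F [-0.2  0.1  0.7] T [-0.06  0.08  0.04] w 0.0265 q6 0.629
pivot radius 0.1047 az 0.807 open est -0.517
t 24.5 p [0.5709 0.0281 0.0751] psi 0.8404 tilt [ 0.0079 -0.0019] F [-0.2  0.1  0.7] T [-0.06  0.08  0.04] w 0.0265 q6 0.629
tool delta [-0.0007 -0.      0.0006] turn [ 0.4  -0.23  1.92] delta in final frame [-0.0007  0.      0.0006]
```

Call:
{"method": "step_arm", "body": {
  "steps": [
    [-0.0007,-0.009,0.0006,0.4,-0.2,-3,0.72],
    [-0.0005,-0.009,0.0003,0,0,-4.8,0.72],
    [-0.0005,-0.009,0.0003,0,0,-4.8,0.72],
    [0,0,0,0,0,0,0.72]
  ]
}}

```text
clock: 24.9
position: [0.5526, 0.0415, 0.075]
orientation: [2.714, 1.575, 0.009]
wrist_force: [-1.1, 0.0, 0.4]
width: 0.0267
```

```bash
python3 - <<'E'
from ov import *
sw()
c=cam('wrist');save(c['color'],'w20.png')
E
```

```text
t 24.9 p [0.5526 0.0415 0.075 ] psi 1.0514 tilt [ 0.0068 -0.0004] F [-1.1  0.   0.4] T [-0.04  0.13  0.03] w 0.0267 q6 0.438
pivot radius 0.1041 az 1.025 open est -0.299
t 24.9 p [0.5526 0.0415 0.075 ] psi 1.0514 tilt [ 0.0068 -0.0004] F [-1.1  0.   0.4] T [-0.04  0.13  0.03] w 0.0267 q6 0.438
tool delta [-0.0001 -0.      0.0005] turn [ 0.35 -0.18  1.53] delta in final frame [-0.0001 -0.      0.0005]
```

View pics/w20.png

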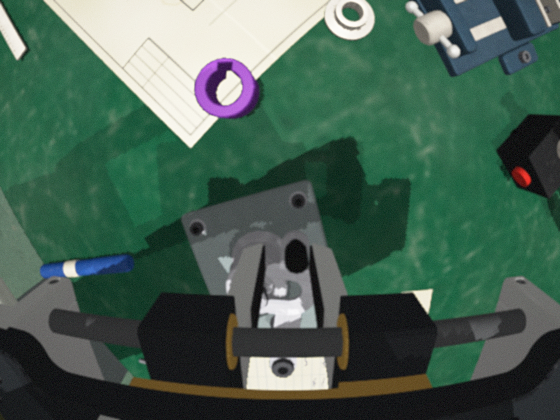

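Call:
{"method": "step_arm", "body": {
  "steps": [
    [-0.0005,-0.008,0.0005,0.3,-0.2,-3,0.72],
    [-0.0004,-0.008,0.0003,0,0,-4.5,0.72],
    [-0.0004,-0.007,0.0003,0,0,-4,0.72],
    [0,0,0,0,0,0,0.72]
  ]
}}

```text
clock: 25.35
position: [0.5363, 0.0484, 0.0751]
orientation: [2.551, 1.824, 0.008]
wrist_force: [0.3, 0.4, 0.2]
width: 0.0261
```

```bash
python3 - <<'E'
from ov import *
sw()
E
```

```text
t 25.35 p [0.5363 0.0484 0.0751] psi 1.2414 tilt [ 0.0074 -0.0013] F [0.3 0.4 0.2] T [-0.06  0.04  0.01] w 0.0261 q6 0.26
pivot radius 0.1031 az 1.196 open est -0.128
t 25.35 p [0.5363 0.0484 0.0751] psi 1.2414 tilt [ 0.0074 -0.0013] F [0.3 0.4 0.2] T [-0.06  0.04  0.01] w 0.0261 q6 0.26
tool delta [0.0009 0.     0.0006] turn [ 0.42 -0.08  2.62] delta in final frame [ 0.0009 -0.      0.0006]
```

Call:
{"method": "step_arm", "body": {
  "steps": [
    [0.0005,-0.006,0.0005,0.4,0,-1,0.72],
    [-0.0002,-0.005,0.0003,0,0,-2.5,0.72],
    [-0.0002,-0.003,0.0,0,0,-1.5,0.72],
    [0,0,0,0,0,0,0.72]
  ]
}}

```text
clock: 25.75
position: [0.5253, 0.052, 0.075]
orientation: [2.478, 1.928, 0.006]
wrist_force: [0.1, -0.4, -0.3]
width: 0.0263
```

```bash
python3 - <<'E'
from ov import *
sw()
c=cam('wrist');save(cv2.resize(c['color'][190:320,200:370],None,fx=4.6,fy=4.6,interpolation=cv2.INTER_CUBIC),'w21.png')
E
```

```text
t 25.75 p [0.5253 0.052  0.075 ] psi 1.3225 tilt [0.0037 0.0013] F [ 0.1 -0.4 -0.3] T [-0.03  0.11  0.04] w 0.0263 q6 0.181
pivot radius 0.103 az 1.307 open est -0.017
t 25.75 p [0.5253 0.052  0.075 ] psi 1.3225 tilt [0.0037 0.0013] F [ 0.1 -0.4 -0.3] T [-0.03  0.11  0.04] w 0.0263 q6 0.181
tool delta [0.001  0.     0.0006] turn [ 0.19 -0.12  0.86] delta in final frame [0.001  0.     0.0005]
```

View pics/w21.png

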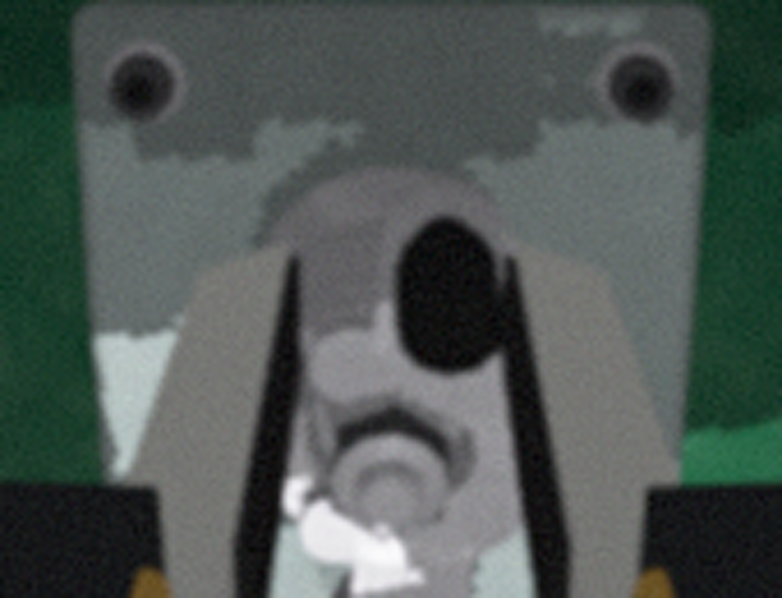

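Call:
{"method": "step_arm", "body": {
  "steps": [
    [0.0004,-0.003,0.0005,0.2,0,-0.5,0.72],
    [0,-0.002,0.0,0,0,-1,0.72],
    [0,-0.001,0,0,0,0,0.72]
  ]
}}

```text
clock: 26.1
position: [0.5203, 0.0534, 0.0748]
orientation: [-2.454, -1.961, -0.003]
wrist_force: [1.5, 0.4, -0.6]
width: 0.0266
```

```bash
python3 - <<'E'
from ov import *
sw()
E
```

```text
t 26.1 p [0.5203 0.0534 0.0748] psi 1.3485 tilt [0.0014 0.0016] F [ 1.5  0.4 -0.6] T [ 0.03 -0.2  -0.03] w 0.0266 q6 0.157
pivot radius 0.1032 az 1.358 open est 0.034
t 26.1 p [0.5203 0.0534 0.0748] psi 1.3485 tilt [0.0014 0.0016] F [ 1.5  0.4 -0.6] T [ 0.03 -0.2  -0.03] w 0.0266 q6 0.157
tool delta [ 0.0008 -0.      0.0003] turn [ 0.06 -0.11 -0.56] delta in final frame [ 0.0008 -0.      0.0003]
```

Call:
{"method": "step_arm", "body": {
  "steps": [
    [0.0004,-0.001,0,0,0,0,0.72],
    [0,-0.001,0,0,0,0,0.72]
  ]
}}

```text
clock: 26.3
position: [0.5182, 0.0541, 0.0747]
orientation: [-2.454, -1.961, -0.003]
wrist_force: [1.6, -0.3, -0.0]
width: 0.0262
```

```bash
python3 - <<'E'
from ov import *
sw()
c=cam('wrist');save(cv2.resize(c['color'][190:320,200:370],None,fx=4.6,fy=4.6,interpolation=cv2.INTER_CUBIC),'w22.png')
E
```

```text
t 26.3 p [0.5182 0.0541 0.0747] psi 1.3482 tilt [0.0013 0.0012] F [ 1.6 -0.3 -0. ] T [ 0.03 -0.14  0.02] w 0.0262 q6 0.159
pivot radius 0.1035 az 1.379 open est 0.055
t 26.3 p [0.5182 0.0541 0.0747] psi 1.3482 tilt [0.0013 0.0012] F [ 1.6 -0.3 -0. ] T [ 0.03 -0.14  0.02] w 0.0262 q6 0.159
tool delta [ 0.0005 -0.      0.0002] turn [ 0.06 -0.09 -1.75] delta in final frame [ 0.0005 -0.      0.0002]
```

View pics/w22.png

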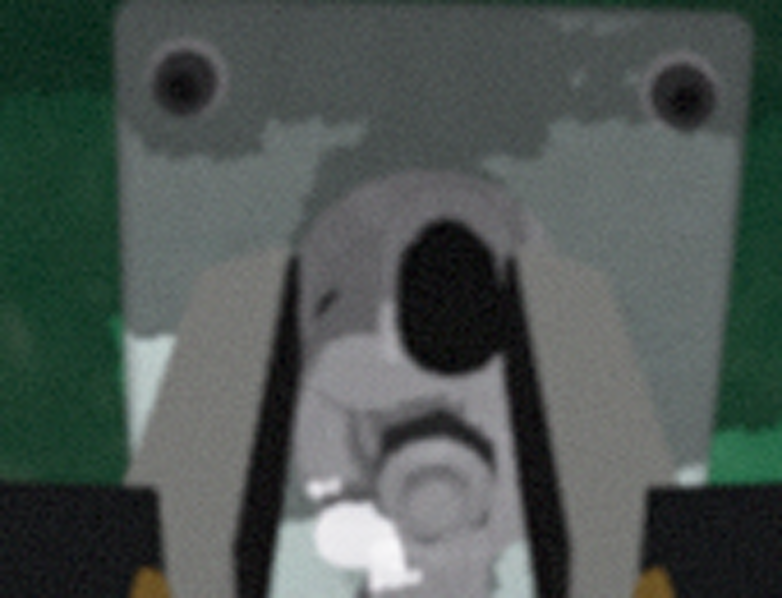

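Call:
{"method": "step_arm", "body": {
  "steps": [
    [0.0003,-0.001,0,0,0,0,0.72],
    [0,-0.001,0,0,0,0,0.72]
  ]
}}

```text
clock: 26.55
position: [0.5176, 0.0543, 0.0749]
orientation: [2.452, 1.959, 0.006]
wrist_force: [5.3, -1.1, -4.3]
width: 0.0268
```

```bash
python3 - <<'E'
from ov import *
sw()
E
```

```text
t 26.55 p [0.5176 0.0543 0.0749] psi 1.3482 tilt [0.0047 0.    ] F [ 5.3 -1.1 -4.3] T [-0.21 -0.83  0.04] w 0.0268 q6 0.16
pivot radius 0.1036 az 1.385 open est 0.061
t 26.55 p [0.5176 0.0543 0.0749] psi 1.3482 tilt [0.0047 0.    ] F [ 5.3 -1.1 -4.3] T [-0.21 -0.83  0.04] w 0.0268 q6 0.16
tool delta [ 0.0004 -0.      0.0004] turn [ 0.26 -0.06 -2.11] delta in final frame [ 0.0004 -0.      0.0004]
```

Call:
{"method": "step_arm", "body": {
  "steps": [
    [0,-0.001,0,0,0,0,0.72],
    [0,-0.001,0,0,0,0,0.72]
  ]
}}

```text
clock: 26.75
position: [0.5177, 0.0543, 0.0749]
orientation: [2.45, 1.956, 0.011]
wrist_force: [4.9, -1.2, -3.9]
width: 0.0264
```

```bash
python3 - <<'E'
from ov import *
sw()
c=cam('wrist');save(cv2.resize(c['color'][190:320,200:370],None,fx=4.6,fy=4.6,interpolation=cv2.INTER_CUBIC),'w23.png')
E
```

```text
t 26.75 p [0.5177 0.0543 0.0749] psi 1.3478 tilt [ 0.0095 -0.0006] F [ 4.9 -1.2 -3.9] T [-0.25 -0.9   0.04] w 0.0264 q6 0.161
pivot radius 0.1036 az 1.384 open est 0.06
t 26.75 p [0.5177 0.0543 0.0749] psi 1.3478 tilt [ 0.0095 -0.0006] F [ 4.9 -1.2 -3.9] T [-0.25 -0.9   0.04] w 0.0264 q6 0.161
tool delta [ 0.0004 -0.      0.0004] turn [ 0.54 -0.08 -2.08] delta in final frame [0.0004 0.     0.0004]
```

View pics/w23.png

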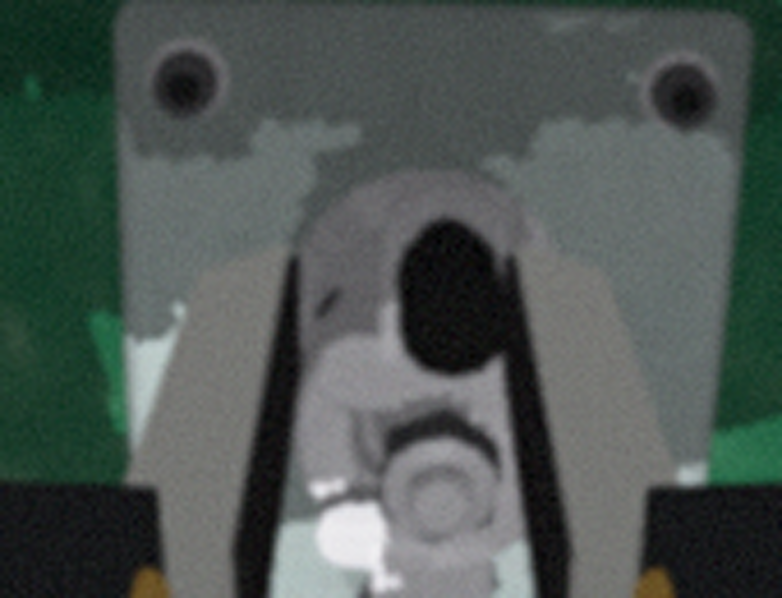

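Call:
{"method": "step_arm", "body": {
  "steps": [
    [0,0.004,0,0,0,0,0.68],
    [0,0.001,0,0,0,0,0.65],
    [0,0,0,0,0,0,0.62],
    [0,0,0,0,0,0,0.62]
  ]
}}

```text
clock: 27.2
position: [0.5192, 0.0538, 0.0738]
orientation: [2.455, 1.96, 0.002]
wrist_force: [0.2, -0.5, -0.0]
width: 0.0355
```

```bash
python3 - <<'E'
from ov import *
sw()
c=cam('wrist');save(cv2.resize(c['color'][190:320,200:370],None,fx=4.6,fy=4.6,interpolation=cv2.INTER_CUBIC),'w24.png')
E
```

```text
t 27.2 p [0.5192 0.0538 0.0738] psi 1.3479 tilt [0.0012 0.0007] F [ 0.2 -0.5 -0. ] T [-0.08  0.09  0.  ] w 0.0355 q6 0.159
pivot radius 0.1034 az 1.369 open est 0.045
t 27.2 p [0.5192 0.0538 0.0738] psi 1.3479 tilt [0.0012 0.0007] F [ 0.2 -0.5 -0. ] T [-0.08  0.09  0.  ] w 0.0355 q6 0.159
tool delta [ 0.0006 -0.     -0.0007] turn [ 0.06 -0.06 -1.23] delta in final frame [ 0.0006  0.     -0.0007]
```

View pics/w24.png

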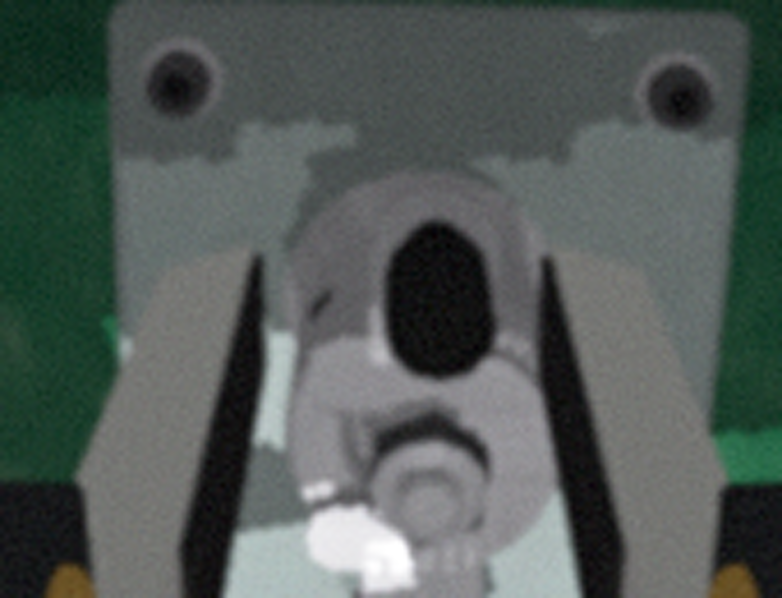

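Call:
{"method": "step_arm", "body": {
  "steps": [
    [0,0,-0.01,0,0,0,0.6],
    [0,0,-0.02,0,0,0,0.6],
    [0,0,-0.04,0,0,0,0.6],
    [0,0,-0.04,0,0,0,0.6],
    [-0.03,0,-0.02,0,0,0,0.6],
    [-0.04,0,0,0,0,0,0.6],
    [0,0,0,0,0,0,0.6]
  ]
}}

```text
clock: 27.95
position: [0.5021, -0.0156, 0.2129]
orientation: [2.45, 1.965, -0.0]
wrist_force: [0.0, -0.1, -0.0]
width: 0.0375
```

```bash
python3 - <<'E'
from ov import *
st()
c=cam('wrist');Q=cloud(c,True);save(c['color'],'w25.png')
save(cv2.resize(c['color'][120:250,210:365],None,fx=5,fy=5,interpolation=cv2.INTER_CUBIC),'w25c.png')
D=np.hypot(Q[...,0]-.516,Q[...,1]-.022)
m=(D<.0225)&(D>.017)&(Q[...,2]>.05)&(Q[...,2]<.068);print('hubtop',m.sum(),np.median(Q[m][:,2]))
m=(Q[...,2]>.085)&(Q[...,2]<.107)&(np.hypot(Q[...,0]-.524,Q[...,1]-.054)<.014);p=Q[m]
k=(p.min(0)+p.max(0))/2;print('knob',len(p),p[p[:,2]>.099].mean(0),k)
m=(Q[...,2]>.074)&(Q[...,2]<.082)&(np.hypot(Q[...,0]-.498,Q[...,1]+.047)<.014);p=Q[m];pv=(p.min(0)+p.max(0))/2 if len(p) else None;print('pivot',len(p),pv)
m=(Q[...,2]>.083)&(Q[...,2]<.09)&(np.hypot(Q[...,0]-.516,Q[...,1]-.022)<.014);p=Q[m];nu=(p.min(0)+p.max(0))/2 if len(p) else None;print('nut',len(p),nu)
c=cam('scene');save(cv2.resize(c['color'][190:330,230:400],None,fx=4,fy=4,interpolation=cv2.INTER_CUBIC),'s25.png')
E
```

```text
t 27.95 p [ 0.5021 -0.0156  0.2129] psi 1.3518 tilt [ 0.0006 -0.0009] F [ 0.  -0.1 -0. ] T [-0.05  0.09  0.05] w 0.0375 q6 0.016
hubtop 169 0.06546802188866399
knob 172 [0.52288688 0.05432973 0.10113697] [0.52290984 0.05421231 0.10083414]
pivot 211 [ 0.4969511  -0.04615802  0.07691918]
nut 87 [0.51545335 0.02095439 0.08488896]
```

View pics/w25c.png

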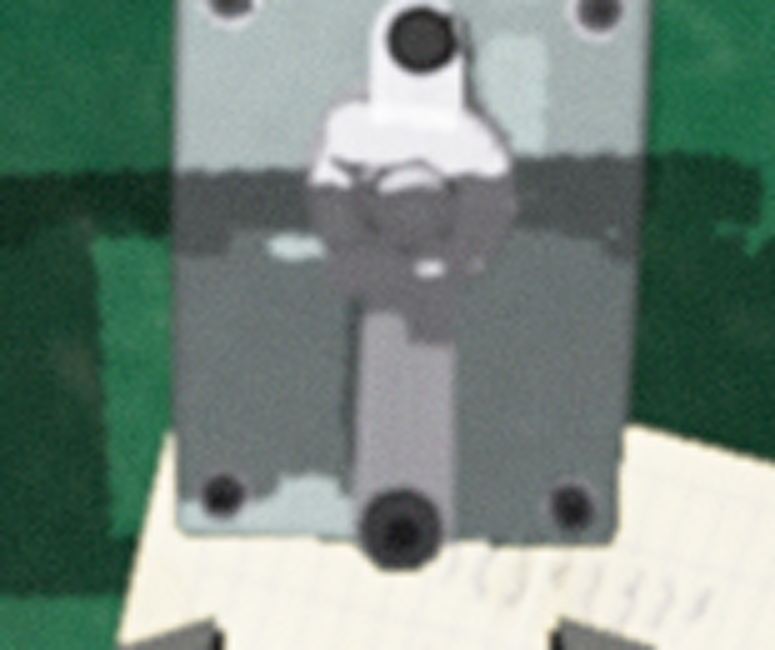

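View pics/s25.png

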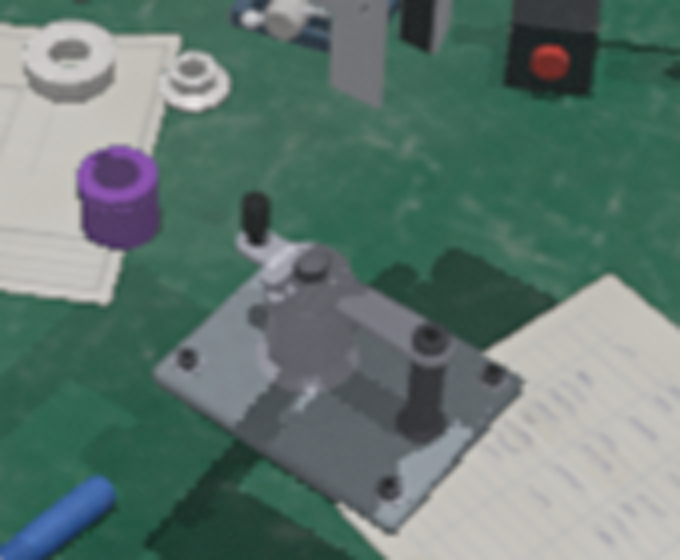

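```bash
python3 - <<'E'
from st import *
print(robot.hand_in()); st()
E
```

```text
the job is handed in; nothing more can be done
None
the job is handed in; nothing more can be done
```

The hub is home on the seat, the C-washer is swung shut under the nut, and the gripper has let go and is clear of everything. I handed the job in at about 28 s; no verdict was reported.

- **Hub:** I took the grey sleeve and left the purple look-alike alone. It went over the nut and the keyway slipped straight onto the key on the first try, so no angle search was needed. It stopped on the seat at about 10 N, and its top then measured 65.5 mm against 66 mm expected. Side readings during the descent stayed under about 4 N, so the 60 N limit was never approached in the readings I took.
- **Washer:** I swung it by the knob until it met its stop. It held about 5 N without moving further, and the knob then lay within about 0.01 rad of fully shut. The last wrist and scene pictures show the slot round the neck and nothing touching the fixture. The purple sleeve, ring and flange looked unmoved in the last scene crop. The V-block was outside that crop, and I did not re-measure any of the neighbours.

**Disagreements and faults:**
- **Fingertip position:** the fingertips measured about 14 mm behind the reported tool point, not 14 mm ahead as stated. My first grasp therefore closed just above the hub, without harm. I corrected for it from the depth images and grasped again.
- **Camera positions:** the cameras disagreed with each other by 2 to 4 mm on where the arbor stands, so I did the final alignment from close wrist views and force readings.
- **Arm drift:** during one fast turn the arm sank about 6 cm and tilted about 5 degrees above the washer. It touched nothing, and I corrected it before going on.

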